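Free the cast relief tiles, clamp them in the sprung jig and lap their pour edges

ROBOT

A 7-joint arm with a two-finger parallel gripper is mounted at the origin on the work surface. World frame = base frame: x ahead of the robot, y to its left, z up, the work surface at z = 0. Lengths are in m, angles in degrees, forces in N, time in s.
With the tool pointing down it reaches from about 0.425 to 0.875 m from the base axis. Payload 4.7 kg.
Tool frame: the origin (TCP) lies on the mounting face of the last link; the fingertips stand tcp_to_tips ahead of it and the grasp point (between the pads) lies 164 mm ahead of it (tcp_to_tips is the distance from the TCP to the fingertips, in m); z points along the fingers, y is the line along which they close (so a half turn about z gives the same grasp; the last joint's range is limited). The gripper opens to 87 mm and grips with 3 to 60 N. Pads are 19 mm wide; open, the fingers measure 117 mm over their backs; the gripper's body (75 mm by 190 mm) begins 51 mm behind the grasp point.
Start: joints at [-74.994, 18.392, -4.016, 83.108, 1.295, 78.541, -3.26], TCP at [0.159, 0.63, 0.405] pointing down, gripper open.
Joint ranges: [-163.93, 163.93], [-17.29, 119.83], [-79.2, 71.16], [3.27, 140.29], [-89.18, 269.18], [5.43, 117.66], [-154.24, 154.24]. Speed limits (degrees/s): [147.25, 147.25, 180, 180, 180, 180, 180].

INTERFACE

Orientations are given as [roll, pitch, yaw] about the fixed x, y, z axes, in that order (R = Rz(yaw) Ry(pitch) Rx(roll)).
In Python, from cell import get_obs, read_camera, sign_off, tcp_to_tips gives the robot as it stands.
- The arm moves only by the tool drive_tool, never from a script. Its argument "rows" is one flat list of numbers, 7 for each row, row after row: the shift along the tool's x, y, z in m, then the turn, a rotation vector about the tool's x, y, z in rad, then the gripper command: -1 is shut, 1 is fully open, values between are in proportion. In form: [tx, ty, tz, rx, ry, rz, fingers, tx, ty, tz, rx, ry, rz, fingers, ...]. A call has 1 to 5 rows; each row shifts and turns the commanded pose from where the row before left it, along the tool's axes as they then stand; what a row does not reach is not made up. A row lasts 1/8 s, in which the tool goes at most 62.5 mm and 10.7 degrees, less where a joint would pass 70% of its speed; a pose out of reach is approached as far as the arm can. A call is refused whole if a number of a shift passes 0.0625 or a number of a turn 0.188, either way. A call with a gripper value outside its range is refused whole. The fingers move at their own pace and stop on an object; "grip_force" is the grip in N (left out, the last holds). Time passes only in rows, so rows that do not move let the fingers close. It gives the time, the measured TCP pose, the force, the opening and the grip force at its end, in the units of the state.
- get_obs(): the state, without advancing time (a new reading comes with each control period).
- read_camera(name): name is "side" or "top" or "wrist"; returns a dict with "color" (480x640x3 uint8, blue, green, red), "fov_y" (degrees; the focal length in pixels is half the picture's height over the tangent of half this angle, whatever the lens; pixels are square), "cx", "cy" (the principal point, pixels), "cam_to_world" (4x4, takes a point from camera to world coordinates); the wrist camera has in their place "mount" (4x4, takes a point from camera to tool coordinates, whose origin is the TCP and whose axes are the flange's). Camera axes: x right, y up, looking along -z (the intrinsics and any distortion apply to the point x, -y, -z); pixel columns grow to the right and rows downward; lengths in m; the calibration is good to about 2 mm. A picture is of the moment at which its call begins: read the wrist's pose just before it. There is no depth.
- sign_off(): hands the job in; it is judged then, once.
The state is a dict: "time_s": time; "qpos": joint angles; "joint_velocities": joint speeds; "effort": joint torques, N m; "tool_pos": TCP position; "tool_rot": TCP orientation; "force": force on the tool from outside, world axes, zero at the start; "wrist_torque": the same for the moment, N m; "grip_width": finger opening in m; "grasp_force": force on a finger pad.
Only numpy, scipy, OpenCV 4.12 (cv2) and the standard library are available. Lean on these libraries where they do the work, as an engineer would, in place of code of your own. Each camera call takes 0.05 s, during which the arm holds its last target. There are 200 camera calls.

TASK

Lift the hold-down bar with the red grip out of its two brackets on the curing rack and lay it on the green mat. Then move every tile, kept upright, from the rack into the lapping jig, one to a place and filling the places in turn from the red end stop, each time pressing the yellow sprung jaw back and letting it clamp the tile flat against the fence, fully down on the jig's floor. When all are clamped, take the blue-handled lapping block and, lightly but steadily pressed on the tiles' top edges, rub it along the whole row from the last tile to the first one at the red stop, then set it sole down on the mat beside the bar, leaving everything else on the bench alone.

Things in the scene. Friction and masses are not known exactly. Their poses are not given: they have to be found in the camera images.
- rack: Fixed wooden curing rack, base 340 (x) x 100 x 12 mm, origin under its centre on the bench. Cross grooves at its x = -84, -28, 28, 84 mm, y = 0 may each hold one tile on edge: floor 12 mm above the bench, 14 mm deep, 21.6 mm wide, 74 mm long (tiles may be 4 mm off centre lengthways). Brackets at both ends.
- bracket1 (a point): Middle of the notch floor of the steel bracket at the rack's x = -155 mm, 91 mm above the bench: plate 6 mm thick, 50 mm wide, notch 20 mm wide, open at the top, between two 15 mm wide prongs that rise 14 mm above this point.
- bracket2 (a point): Middle of the notch floor of the steel bracket at the rack's x = 155 mm, 91 mm above the bench: plate 6 mm thick, 50 mm wide, notch 20 mm wide, open at the top, between two 15 mm wide prongs that rise 14 mm above this point.
- bar: Loose hold-down bar, 340 x 16 x 16 mm aluminium, 0.2 to 0.4 kg, long axis x, origin at the centre of its underside. On top in the middle a red upright grip, 66 mm long (x), 18 mm thick (y), from 16 to 52 mm above the origin. At the start it lies in the two notches along the rack's x, 3 mm above the tiles; it lifts out straight up.
- tile1: One of up to four alike cast plaster tiles (2 to 4 are there; absent ones read None) with a grey hand inlaid in both faces: 18 mm thick (x), 66 mm long (y), 76 mm high (z), about 0.12 kg; origin at the centre of its underside. At the start it stands upright in one of the rack's grooves, its faces square to the rack's x; 38 mm free to the next tile.
- tile2: One of up to four alike cast plaster tiles (2 to 4 are there; absent ones read None) with a grey hand inlaid in both faces: 18 mm thick (x), 66 mm long (y), 76 mm high (z), about 0.12 kg; origin at the centre of its underside. At the start it stands upright in one of the rack's grooves, its faces square to the rack's x; 38 mm free to the next tile.
- tile3: One of up to four alike cast plaster tiles (2 to 4 are there; absent ones read None) with a grey hand inlaid in both faces: 18 mm thick (x), 66 mm long (y), 76 mm high (z), about 0.12 kg; origin at the centre of its underside. At the start it stands upright in one of the rack's grooves, its faces square to the rack's x; 38 mm free to the next tile.
- tile4: One of up to four alike cast plaster tiles (2 to 4 are there; absent ones read None) with a grey hand inlaid in both faces: 18 mm thick (x), 66 mm long (y), 76 mm high (z), about 0.12 kg; origin at the centre of its underside. At the start it stands upright in one of the rack's grooves, its faces square to the rack's x; 38 mm free to the next tile.
- jig: Fixed aluminium lapping jig, base 100 (x = -30 to 70) x 344 (y) x 12 mm, origin on the bench. x points from fence to jaws, y along the row away from the red stop. A clamped tile has its origin at x = 0, z = 12 mm, faces square to x. Four places at y = -120 (by the stop), -40, 40, 120 mm, parted by ribs 4 mm thick, 18 mm high (5 mm play either side of a tile). Spring plate x = 54 to 62, top 46 mm.
- fence (a point): Middle of the upper edge of the jig's fence, on the face that the tiles are clamped to: jig x = -9 mm, 30 mm above the bench. The fence is 12 mm thick and runs the jig's whole length.
- stop (a point): Top of the inner face of the red end stop at the end of the row: jig y = -162 mm, 52 mm above the bench; 10 mm thick. Lower than the tops of clamped tiles (88 mm).
- place1 (a point): Point on the jig's floor (12 mm above the bench) at the middle of place 1, next to the red stop: where a clamped tile's origin comes to lie.
- place2 (a point): Point on the jig's floor (12 mm above the bench) at the middle of place 2: where a clamped tile's origin comes to lie.
- place3 (a point): Point on the jig's floor (12 mm above the bench) at the middle of place 3: where a clamped tile's origin comes to lie.
- place4 (a point): Point on the jig's floor (12 mm above the bench) at the middle of place 4: where a clamped tile's origin comes to lie.
- jaw1 (a joint): Travel (m) of the yellow sprung jaw of place 1 to jig +x. 0 = at rest, face 8 mm from the fence; 0.010 = clamping a tile; 0.022 = stop. 56 mm wide, 14 mm thick, top 44 mm above the bench, 14 mm over the fence: a tile with its underside 31 to 38 mm over the bench pushes the jaw back from above the fence, then goes down. Spring 9 N at rest + 0.3 N per mm.
- jaw2 (a joint): Travel (m) of the yellow sprung jaw of place 2 to jig +x. 0 = at rest, face 8 mm from the fence; 0.010 = clamping a tile; 0.022 = stop. 56 mm wide, 14 mm thick, top 44 mm above the bench, 14 mm over the fence: a tile with its underside 31 to 38 mm over the bench pushes the jaw back from above the fence, then goes down. Spring 9 N at rest + 0.3 N per mm.
- jaw3 (a joint): Travel (m) of the yellow sprung jaw of place 3 to jig +x. 0 = at rest, face 8 mm from the fence; 0.010 = clamping a tile; 0.022 = stop. 56 mm wide, 14 mm thick, top 44 mm above the bench, 14 mm over the fence: a tile with its underside 31 to 38 mm over the bench pushes the jaw back from above the fence, then goes down. Spring 9 N at rest + 0.3 N per mm.
- jaw4 (a joint): Travel (m) of the yellow sprung jaw of place 4 to jig +x. 0 = at rest, face 8 mm from the fence; 0.010 = clamping a tile; 0.022 = stop. 56 mm wide, 14 mm thick, top 44 mm above the bench, 14 mm over the fence: a tile with its underside 31 to 38 mm over the bench pushes the jaw back from above the fence, then goes down. Spring 9 N at rest + 0.3 N per mm.
- block: Loose lapping block, 50 mm wide (x), 160 mm long (y), 16 mm thick with a flat dark sole underneath, the last 20 mm at each end turned up by 3 mm, 0.17 to 0.35 kg; origin at the centre of the sole. Blue upright handle on top, 22 mm thick (x), 90 mm long (y), from 16 to 56 mm above the sole. It lies sole down on the bench. It is rubbed with its length along the row, its middle passing from over the last tile's middle to over the first one's.
- mat: Green cutting mat lying fixed on the bench, 170 mm (x) by 380 mm (y), 3 mm thick, origin at the centre of its underside. Bar and block end on it, side by side, lengthways along its y.
Things that resemble listed ones, but are neither listed nor needed, are in the scene too. Leave any purple look-alike of the tile4 alone.

How it is judged (in metres and radians):
On the way, in this order (a step that is already met when the one before it is completed fails the run):
1. the hold-down bar is out of its brackets and lies released on the mat (x of bar in the frame of mat between -0.085 and 0.085 m and y of bar in the frame of mat between -0.19 and 0.19 m and z of bar in the frame of mat below 0.02 m and linear speed of bar below 0.03 m/s and contact force between bar and the fingers below 0.1 N), for 0.2 s.
2. every tile stands clamped in the jig, the places filled in turn from the red stop (x of tile1 in the frame of jig between -0.003 and 0.003 m and z of tile1 in the frame of jig between 0.009 and 0.015 m and y of each of tile1, tile2, tile3, tile4 in the frame of jig above -0.131 m and angle between each of tile1, tile2, tile3, tile4's own z axis and vertical below 0.1 rad and angle between the x axis of each of tile1, tile2, tile3, tile4 and the x axis of jig, either way round below 0.12 rad and contact force between each of tile1, tile2, tile3, tile4 and the fingers below 0.1 N and x of tile2 in the frame of jig between -0.003 and 0.003 m and z of tile2 in the frame of jig between 0.009 and 0.015 m and x of tile3 in the frame of jig between -0.003 and 0.003 m and z of tile3 in the frame of jig between 0.009 and 0.015 m and x of tile4 in the frame of jig between -0.003 and 0.003 m and z of tile4 in the frame of jig between 0.009 and 0.015 m and value of joint each of jaw1, jaw2 above 0.0075 m and (value of joint jaw3 above 0.0075 m or y of each of tile1, tile2, tile3, tile4 in the frame of jig below -0.01 m) and (value of joint jaw4 above 0.0075 m or y of each of tile1, tile2, tile3, tile4 in the frame of jig below 0.07 m)), for 0.2 s.
3. the block bears on the last tile, its middle over that tile's middle or beyond ((contact force between block and tile1 above 1.5 N or contact force between block and tile2 above 1.5 N or contact force between block and tile3 above 1.5 N or contact force between block and tile4 above 1.5 N) and angle between the y axis of block and the y axis of jig, either way round below 0.35 rad and x of block in the frame of jig between -0.02 and 0.02 m and ((y of each of tile1, tile2, tile3, tile4 in the frame of jig below -0.01 m and y of block in the frame of jig between -0.05 and 0.04 m) or (y of each of tile1, tile2, tile3, tile4 in the frame of jig below 0.07 m and y of block in the frame of jig between 0.03 and 0.12 m) or (y of each of tile1, tile2, tile3, tile4 in the frame of jig below 0.15 m and y of block in the frame of jig between 0.11 and 0.2 m))), for 0.1 s.
4. the block bears on the row over the joint of the last two tiles ((contact force between block and tile1 above 1.5 N or contact force between block and tile2 above 1.5 N or contact force between block and tile3 above 1.5 N or contact force between block and tile4 above 1.5 N) and angle between the y axis of block and the y axis of jig, either way round below 0.35 rad and x of block in the frame of jig between -0.02 and 0.02 m and ((y of each of tile1, tile2, tile3, tile4 in the frame of jig below -0.01 m and y of block in the frame of jig between -0.092 and -0.068 m) or (y of each of tile1, tile2, tile3, tile4 in the frame of jig below 0.07 m and y of block in the frame of jig between -0.012 and 0.012 m) or (y of each of tile1, tile2, tile3, tile4 in the frame of jig below 0.15 m and y of block in the frame of jig between 0.068 and 0.092 m))), for 0.1 s.
5. the block bears on the row, its middle over the inner part of the first tile ((contact force between block and tile1 above 1.5 N or contact force between block and tile2 above 1.5 N or contact force between block and tile3 above 1.5 N or contact force between block and tile4 above 1.5 N) and angle between the y axis of block and the y axis of jig, either way round below 0.35 rad and x of block in the frame of jig between -0.02 and 0.02 m and y of block in the frame of jig between -0.108 and -0.094 m), for 0.1 s.
6. the block bears on the first tile, its middle over that tile's middle or nearer the red stop ((contact force between block and tile1 above 1.5 N or contact force between block and tile2 above 1.5 N or contact force between block and tile3 above 1.5 N or contact force between block and tile4 above 1.5 N) and angle between the y axis of block and the y axis of jig, either way round below 0.35 rad and x of block in the frame of jig between -0.02 and 0.02 m and y of block in the frame of jig between -0.2 and -0.111 m), for 0.1 s.
At the end, for the whole second after the job is handed in: Every tile stands released in the jig within 3 mm of its place across the jig and in height, upright within 0.1 rad, one to a place, the places filled in turn from the red stop; the bar and the block (sole down) lie at rest with their middles over the mat, within 2 cm of its surface (all of step 1 and all of step 2 and x of block in the frame of mat between -0.085 and 0.085 m and y of block in the frame of mat between -0.19 and 0.19 m and z of block in the frame of mat below 0.02 m and angle between block's own z axis and vertical below 0.15 rad and linear speed of block below 0.03 m/s); the robot touches nothing.
It fails at once if a tile is tipped over or dropped on its face (angle between any of tile1, tile2, tile3, tile4's own z axis and vertical above 0.7 rad).
It fails at once if the block is pressed on a tile harder than 40 N (contact force between block and tile1 above 40 N or contact force between block and tile2 above 40 N or contact force between block and tile3 above 40 N or contact force between block and tile4 above 40 N).
It fails at once if another thing on the bench is moved by more than 4 cm (distance of any of can, jar, brush_tin, caulk_gun, stir_stick, knife, threaded_rod from where it was at the start of the episode above 0.04 m).
Of tile1, tile2, tile3, tile4 only 2 to 4 are there at a start; the rules pass over those that are not, and their reading is None.
At some moment in a run one of block may be knocked a few centimetres aside while the robot is not near it.
It also fails if it takes over 210 s, if anything falls off the work surface, if the arm or the gripper's body presses on something with over 40 N, if the wrist force passes 120 N, or if a joint passes its speed limit or range.

## Working session

There is one attempt and no reset: what is moved stays moved. The work goes in short steps, Python scripts to look and compute and a tool call to move; the robot and the scene stay as the last step left them, time stands still between calls to the robot, and variables do not carry over. Pictures are saved under pics/ and viewed, at most 14 in all, crops included, and the job is handed in when it is done.

Besides the shell and the picture viewer there is one more tool, called as name(argument=value, ...) on one line, values as JSON. drive_tool: Moves the arm, as the interface text tells. Its arguments: {"type":"object","properties":{"rows":{"type":"array","items":{"type":"number"}},"grip_force":{"type":"number"}},"required":["rows"]}

```bash
ls; mkdir -p pics; python3 - <<'E'
from cell import *
import cv2
o=get_obs();print(o,tcp_to_tips)
for n in ("top","side"):
    c=read_camera(n);cv2.imwrite(f"pics/{n}0.png",c["color"]);print(n,c["fov_y"],c["cx"],c["cy"],c["cam_to_world"],[k for k in c])
c=read_camera("wrist");print(c["mount"],c["fov_y"],c["cx"],c["cy"],[ (k,c[k]) for k in c if k!='color'])
cv2.imwrite("pics/wrist0.png",c["color"])
E
```

```text
pics
{'time_s': 0.0, 'qpos': array([-74.99296761,  18.43804674,  -4.01673504,  83.17554322,
         1.29703496,  78.54094305,  -3.2607802 ]), 'joint_velocities': array([-0.05896264,  0.03802205,  0.06469364,  0.0560221 ,  0.03990983,
        0.10148158,  0.06729945]), 'effort': array([ 7.06079463e-04, -4.91303444e+01, -4.03353274e-01, -3.12524414e+01,
       -6.37616334e-02,  4.37788549e-02,  1.67273074e-04]), 'tool_pos': array([0.15941495, 0.62992879, 0.40366723]), 'tool_rot': array([-1.79890831e+02,  7.43128456e-03,  1.65803507e+02]), 'force': array([-0.31820125,  0.11459415,  0.19986726]), 'wrist_torque': array([ 0.02878959,  0.05680699, -0.01138702]), 'grasp_force': 0.0, 'grip_width': 0.08713595943253796} 0.1822
top 43.373605593342106 309.3340441801478 234.94230092887327 [[-1.30502719e-03  9.86495115e-01 -1.63785486e-01  2.74684954e-01]
 [-9.99990597e-01 -6.10057772e-04  4.29339576e-03  2.36911634e-03]
 [ 4.13549534e-03  1.63789549e-01  9.86486635e-01  1.61683994e+00]
 [ 0.00000000e+00  0.00000000e+00  0.00000000e+00  1.00000000e+00]] ['color', 'fov_y', 'cx', 'cy', 'cam_to_world
[... 377 characters left out ...]
-02]
 [ 9.99999683e-01  2.61817440e-04  7.52008220e-04 -8.24550784e-04]
 [ 6.45917412e-04  2.85587300e-01 -9.58352481e-01  2.09367340e-02]
 [ 0.00000000e+00  0.00000000e+00  0.00000000e+00  1.00000000e+00]] 69.7472347604589 313.53312519953454 244.19638157145016 [('fov_y', 69.7472347604589), ('cx', 313.53312519953454), ('cy', 244.19638157145016), ('mount', array([[-4.65677390e-04,  9.58352662e-01,  2.85587040e-01,
         7.68401565e-02],
       [ 9.99999683e-01,  2.61817440e-04,  7.52008220e-04,
        -8.24550784e-04],
       [ 6.45917412e-04,  2.85587300e-01, -9.58352481e-01,
         2.09367340e-02],
       [ 0.00000000e+00,  0.00000000e+00,  0.00000000e+00,
         1.00000000e+00]]))]
```

View pics/top0.png

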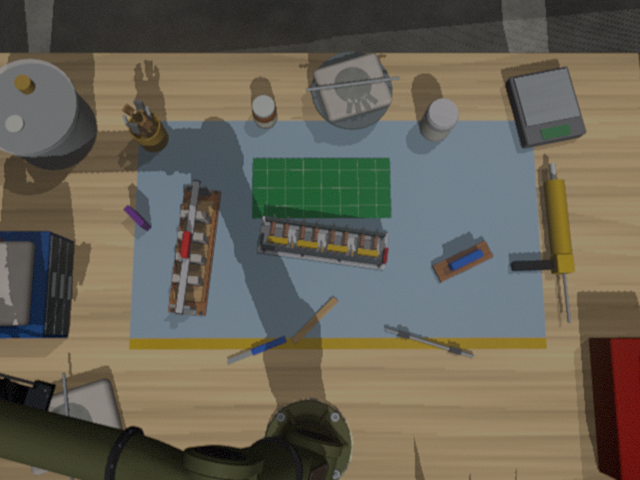

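View pics/side0.png

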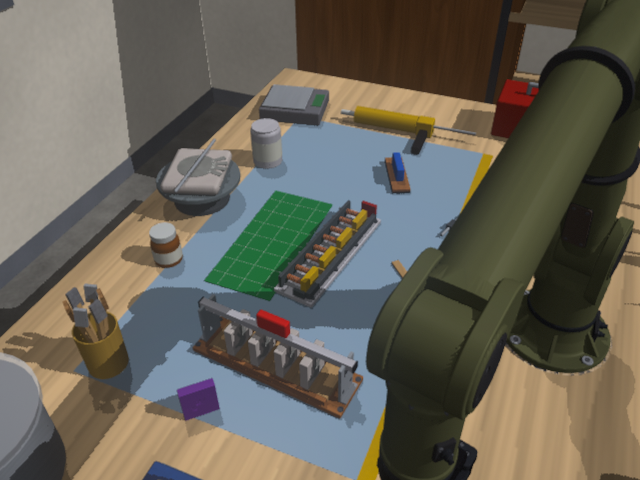

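The top view shows the rack at (195,250), with the red grip at (186,244) and four tiles on edge. The mat is at (321,187), the jig at (325,245) with its red stop at (386,256), and the block at (463,259). Look-alikes:
- **Tiles:** the purple tile at (137,217) and the cast hand dish at (355,90).
- **Block:** the brush with a blue handle at (268,346).
- **Bar:** the threaded rod at (428,341).
- **Red things:** the red toolbox on the right.

I choose the grip on the bar in the brackets, the four white tiles in the rack, and the block at (463,259).

```bash
cat > h.py <<'E'
from cell import *
import cv2, numpy as np
from scipy.spatial.transform import Rotation as R
def view(n):
    o=get_obs(); c=read_camera(n); M=c.get("cam_to_world")
    if M is None:
        T=np.eye(4);T[:3,:3]=R.from_euler("xyz",o["tool_rot"],degrees=True).as_matrix();T[:3,3]=o["tool_pos"];M=T@c["mount"]
    c["M"]=np.array(M);c["f"]=240/np.tan(np.radians(c["fov_y"]/2));c["hsv"]=cv2.cvtColor(c["color"],cv2.COLOR_BGR2HSV);return c
def pt(c,uv,z):
    uv=np.atleast_2d(uv).astype(float)
    d=np.c_[(uv[:,0]-c["cx"])/c["f"],-(uv[:,1]-c["cy"])/c["f"],-np.ones(len(uv))]@c["M"][:3,:3].T
    o=c["M"][:3,3];return (o+d*((z-o[2])/d[:,2])[:,None])[:,:2]
def proj(c,p):
    q=(np.atleast_2d(p)-c["M"][:3,3])@c["M"][:3,:3]
    return np.c_[c["cx"]+c["f"]*q[:,0]/-q[:,2],c["cy"]-c["f"]*q[:,1]/-q[:,2]]
HUE={"red":(0,6,150),"green":(55,75,100),"yellow":(18,32,130),"blue":(105,125,150)}
def blobs(c,col,amin=40,roi=None):
    h,s,v=cv2.split(c["hsv"]);a,b,smin=HUE[col];m=((h>=a)&(h<=b)&(s>=smin)&(v>50))
    if col=="red": m|=(h>=174)&(s>=150)&(v>50)
    m=m.astype(np.uint8)*255
    cs,_=cv2.findContours(m,cv2.RETR_EXTERNAL,cv2.CHAIN_APPROX_NONE)
    return sorted([k for k in cs if cv2.contourArea(k)>amin],key=cv2.contourArea,reverse=True)
def rect(c,k,z):
    """world centre, long-axis angle (deg, 0..180), size of a contour cast on height z"""
    p=pt(c,k[:,0,:],z)*1000; (x,y),(w,h),a=cv2.minAreaRect(p.astype(np.float32))
    if h>w:w,h,a=h,w,a+90
    return np.round([x,y,a%180,w,h],1)
E
python3 - <<'E'
from h import *
c=view("top")
for col,z in (("red",.143),("red",.052),("green",.003),("yellow",.044),("blue",.056)):
    for k in blobs(c,col,15)[:6]: print(col,z,cv2.boundingRect(k),rect(c,k,z))
E
```

```text
red 0.143 (609, 338, 31, 142) [ 106.7 -748.3  174.8  328.1   72.2]
red 0.143 (180, 231, 11, 27) [497.1 302.1 172.5  64.4  19.9]
red 0.052 (609, 338, 31, 142) [  96.3 -794.7  174.8  348.4   76.6]
red 0.052 (180, 231, 11, 27) [510.8 320.6 172.5  68.3  21.1]
green 0.003 (252, 158, 139, 60) [675.4 -37.   90.  376.8 166.5]
green 0.003 (542, 125, 28, 13) [ 836.1 -693.1  100.9   76.8   24.7]
yellow 0.044 (545, 179, 30, 96) [ 560.  -666.2    2.2  255.3   56.8]
yellow 0.044 (273, 338, 167, 11) [ 254.6 -123.8   89.9  425.6   25.3]
yellow 0.044 (129, 339, 144, 11) [252.7 275.1  89.9 366.6  25.2]
yellow 0.044 (427, 338, 120, 12) [ 252.9 -459.3   89.9  305.6   27.8]
yellow 0.044 (130, 113, 36, 34) [818.8 427.8 133.3  84.5  75.5]
yellow 0.044 (15, 75, 19, 18) [957.2 779.9  45.5  58.2  38.5]
blue 0.056 (0, 232, 50, 106) [406.6 729.9   0.  271.  110.2]
blue 0.056 (451, 250, 32, 20) [ 469.5 -413.1  116.1   88.1   17.3]
blue 0.056 (252, 337, 33, 17) [249.5 100.8 111.5  86.4  12.6]
blue 0.056 (0, 232, 25, 8) [532.8 773.6  90.   63.3  18.6]
```

drive_tool(rows=[-0.041, -0.0235, 0, 0, 0, 0, 1, -0.041, -0.0235, 0, 0, 0, 0, 1, -0.041, -0.0235, 0, 0, 0, 0, 1, -0.041, -0.0235, 0, 0, 0, 0, 1, -0.041, -0.0235, 0, 0, 0, 0, 1])

```text
time_s: 0.82
tool_pos: [0.3303, 0.4647, 0.4047]
tool_rot: [180.0, 0.0, 165.8]
force: [1.2, 1.1, 0.7]
grip_width: 0.087
grasp_force: 0.0
```

drive_tool(rows=[-0.041, -0.0235, 0, 0, 0, 0, 1, -0.041, -0.0235, 0, 0, 0, 0, 1, -0.041, -0.0235, 0, 0, 0, 0, 1, -0.041, -0.0235, 0, 0, 0, 0, 1, -0.041, -0.0235, 0, 0, 0, -0.117, 1])

```text
time_s: 1.45
tool_pos: [0.5001, 0.3006, 0.4047]
tool_rot: [180.0, 0.0, 172.7]
force: [0.1, 0.5, 0.2]
grip_width: 0.0867
grasp_force: 0.0
```

drive_tool(rows=[0, 0, 0, 0, 0, 0, 1, 0, 0, 0, 0, 0, 0, 1])

```text
time_s: 1.7
tool_pos: [0.4989, 0.3023, 0.4045]
tool_rot: [180.0, -0.1, 172.5]
force: [-0.7, 0.4, 0.6]
grip_width: 0.0869
grasp_force: 0.0
```

```bash
cat >> h.py <<'E'
def go(x,y,z,yaw,p=None):
    """world target -> total tool shift and rz from the present pose (shift before turn)"""
    o=get_obs();d=np.array([x,y,z])-o["tool_pos"];Rm=R.from_euler("xyz",o["tool_rot"],degrees=True)
    dy=(yaw-o["tool_rot"][2]+180)%360-180
    print("pose",o["tool_pos"].round(4),o["tool_rot"].round(2),"q7",o["qpos"][6].round(0),"F",o["force"].round(1),"| shift",Rm.inv().apply(d).round(4),"rz",round(-np.radians(dy),4))
def snap(n,name):
    c=view(n);cv2.imwrite(f"pics/{name}.png",c["color"]);return c
E
python3 - <<'E'
from h import *
c=snap("wrist","w1")
for k in blobs(c,"red",100)[:3]: print(cv2.boundingRect(k),rect(c,k,.143))
go(.497,.302,.405,172.5)
E
```

```text
(302, 203, 26, 90) [497.3 302.3 174.2  68.4  17.6]
pose [0.4984 0.3029 0.4046] [ 1.7997e+02 -5.0000e-02  1.7258e+02] q7 51.0 F [0.3 0.2 0.6] | shift [ 0.0013 -0.0011 -0.0004] rz 0.0014
```

View pics/w1.png

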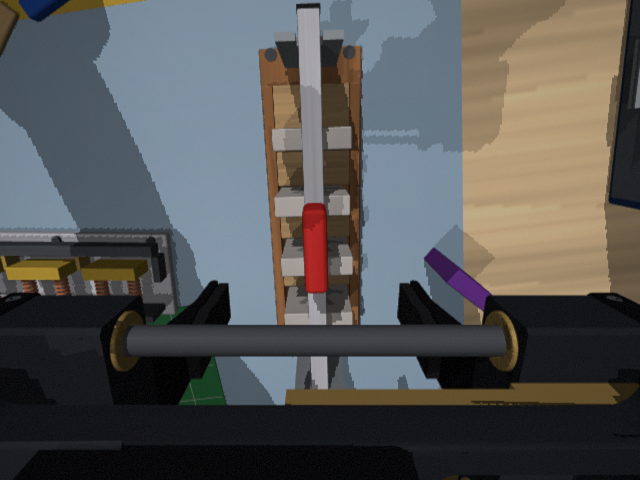

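The close view confirms the choice: the red grip is at (314,248) on the bar, with four tiles below it. Going down to grasp it and lift.

drive_tool(rows=[0.001, -0.0006, 0.025, 0, 0, -0.028, 1, 0, 0, 0.03, 0, 0, 0, 1, 0, 0, 0.03, 0, 0, 0, 1, 0, 0, 0.027, 0, 0, 0, 1, 0, 0, 0, 0, 0, 0, 1])

```text
time_s: 2.38
tool_pos: [0.4962, 0.3024, 0.2906]
tool_rot: [-179.8, -0.2, 174.3]
force: [-0.1, -0.1, 0.0]
grip_width: 0.087
grasp_force: 0.0
```

drive_tool(rows=[0, 0, 0, 0, 0, 0, -1, 0, 0, 0, 0, 0, 0, -1, 0, 0, 0, 0, 0, 0, -1, 0, 0, 0, 0, 0, 0, -1, 0, 0, 0, 0, 0, 0, -1], grip_force=40)

```text
time_s: 3.0
tool_pos: [0.4983, 0.3013, 0.293]
tool_rot: [180.0, 0.0, 174.1]
force: [-1.2, 0.4, 0.1]
grip_width: 0.0448
grasp_force: 0.0
```

drive_tool(rows=[0, 0, -0.01, 0, 0, 0, -1, 0, 0, -0.02, 0, 0, 0, -1, 0, 0, -0.03, 0, 0, 0, -1, 0, 0, -0.03, 0, 0, 0, -1, 0, 0, -0.03, 0, 0, 0, -1])

```text
time_s: 3.62
tool_pos: [0.4982, 0.3012, 0.4146]
tool_rot: [180.0, 0.0, 174.1]
force: [0.1, 0.6, -0.1]
grip_width: 0.0013
grasp_force: 0.0
```

```bash
python3 - <<'E'
from h import *
c=view("top")
for k in blobs(c,"red",15)[:6]: print(cv2.boundingRect(k),rect(c,k,.052),rect(c,k,.25))
go(.655,-.037,.41,90);go(.655,-.037,.41,-90)
print(get_obs()["grip_width"],get_obs()["qpos"].round(0))
c=snap("top","t1")
E
```

```text
(609, 338, 31, 142) [  96.1 -796.   175.3  348.    76.8] [ 118.7 -695.   175.3  304.    67. ]
pose [0.499  0.3016 0.4192] [179.69   0.33 174.1 ] q7 52.0 F [1.3 1.5 3.5] | shift [-0.1899 -0.3208  0.0086] rz 1.4678
pose [0.499  0.3016 0.4192] [179.69   0.33 174.1 ] q7 52.0 F [1.3 1.5 3.5] | shift [-0.1899 -0.3208  0.0086] rz -1.6738
0.0006537582174490898 [-45.  10.  13.  93.  -2.  78.  52.]
```

The fingers close at about 70 mm/s, so I lifted before they shut. Trying again with a longer wait.

drive_tool(rows=[0, 0, 0, 0, 0, 0, 0.2, 0, 0, 0, 0, 0, 0, 0.2, 0, 0, 0, 0, 0, 0, 0.2, 0, 0, 0, 0, 0, 0, 0.2, 0, 0, 0, 0, 0, 0, 0.2])

```text
time_s: 4.35
tool_pos: [0.4982, 0.3013, 0.4126]
tool_rot: [-180.0, -0.0, 174.1]
force: [1.0, 0.0, 0.3]
grip_width: 0.0428
grasp_force: 0.0
```

drive_tool(rows=[0, 0, 0.01, 0, 0, 0, 0.2, 0, 0, 0.025, 0, 0, 0, 0.2, 0, 0, 0.03, 0, 0, 0, 0.2, 0, 0, 0.03, 0, 0, 0, 0.2, 0, 0, 0.028, 0, 0, 0, 0.2])

```text
time_s: 4.97
tool_pos: [0.4979, 0.3011, 0.288]
tool_rot: [-180.0, -0.0, 174.1]
force: [0.1, 1.1, 0.1]
grip_width: 0.0523
grasp_force: 0.0
```

drive_tool(rows=[0, 0, 0, 0, 0, 0, -1, 0, 0, 0, 0, 0, 0, -1, 0, 0, 0, 0, 0, 0, -1, 0, 0, 0, 0, 0, 0, -1, 0, 0, 0, 0, 0, 0, -1], grip_force=40)

```text
time_s: 5.6
tool_pos: [0.4985, 0.3018, 0.2909]
tool_rot: [179.9, 0.1, 174.1]
force: [-0.1, -0.7, 3.2]
grip_width: 0.018
grasp_force: 40.0
```

drive_tool(rows=[0, 0, 0, 0, 0, 0, -1, 0, 0, 0, 0, 0, 0, -1])

```text
time_s: 5.85
tool_pos: [0.4985, 0.3018, 0.2909]
tool_rot: [179.9, 0.1, 174.1]
force: [0.8, 0.0, 5.8]
grip_width: 0.0178
grasp_force: 40.0
```

drive_tool(rows=[0, 0, -0.015, 0, 0, 0, -1, 0, 0, -0.025, 0, 0, 0, -1, 0, 0, -0.03, 0, 0, 0, -1, 0, 0, -0.03, 0, 0, 0, -1, 0, 0, -0.03, 0, 0, 0, -1])

```text
time_s: 6.48
tool_pos: [0.4979, 0.3005, 0.4205]
tool_rot: [-179.9, -0.1, 174.1]
force: [0.7, 0.3, -1.6]
grip_width: 0.0178
grasp_force: 40.0
```

drive_tool(rows=[-0.0226, -0.0403, 0, 0, 0, 0, -1, -0.0226, -0.0403, 0, 0, 0, 0, -1, -0.0226, -0.0403, 0, 0, 0, 0, -1, -0.0226, -0.0403, 0, 0, 0, 0, -1])

```text
time_s: 6.98
tool_pos: [0.5716, 0.1297, 0.4196]
tool_rot: [-179.9, -0.1, 174.1]
force: [0.3, 0.7, -2.1]
grip_width: 0.0178
grasp_force: 40.0
```

drive_tool(rows=[-0.0226, -0.0403, 0, 0, 0, 0, -1, -0.0226, -0.0403, 0, 0, 0, 0, -1, -0.0226, -0.0403, 0, 0, 0, 0, -1, -0.0226, -0.0403, 0, 0, 0, 0, -1])

```text
time_s: 7.48
tool_pos: [0.6449, -0.0396, 0.4196]
tool_rot: [-180.0, -0.1, 174.1]
force: [-0.6, -0.0, -1.9]
grip_width: 0.0178
grasp_force: 40.0
```

drive_tool(rows=[0, 0, 0, 0, 0, 0.147, -1, 0, 0, 0, 0, 0, 0.147, -1, 0, 0, 0, 0, 0, 0.147, -1, 0, 0, 0, 0, 0, 0.147, -1, 0, 0, 0, 0, 0, 0.147, -1])

```text
time_s: 8.1
tool_pos: [0.6444, -0.0383, 0.4194]
tool_rot: [-179.9, -0.1, 131.7]
force: [0.4, 0.3, -2.0]
grip_width: 0.018
grasp_force: 40.0
```

drive_tool(rows=[0, 0, 0, 0, 0, 0.147, -1, 0, 0, 0, 0, 0, 0.147, -1, 0, 0, 0, 0, 0, 0.147, -1, 0, 0, 0, 0, 0, 0.147, -1, 0, 0, 0, 0, 0, 0.147, -1])

```text
time_s: 8.72
tool_pos: [0.6444, -0.0382, 0.4194]
tool_rot: [-179.9, 0.0, 89.6]
force: [0.4, 0.3, -3.0]
grip_width: 0.0178
grasp_force: 40.0
```

drive_tool(rows=[0, 0, 0, 0, 0, 0, -1, 0, 0, 0, 0, 0, 0, -1])

```text
time_s: 8.98
tool_pos: [0.6448, -0.038, 0.4196]
tool_rot: [-179.9, 0.0, 90.0]
force: [0.1, 0.4, -2.0]
grip_width: 0.0177
grasp_force: 40.0
```

```bash
python3 - <<'E'
from h import *
go(.645,-.037,.204,90)
c=snap("top","t2");o=get_obs();print(o["grip_width"],o["qpos"].round(0))
s=snap("side","s2");cv2.imwrite("pics/ts2.png",np.hstack([cv2.resize(c["color"][100:340,100:500],(480,288)),cv2.resize(s["color"],(320,240))[:0].reshape(0,320,3) if 0 else cv2.copyMakeBorder(cv2.resize(s["color"],(320,240)),0,48,0,0,0)]))
E
```

```text
pose [ 0.6448 -0.038   0.4196] [-179.94    0.     90.02] q7 10.0 F [ 0.1  0.4 -2. ] | shift [0.001  0.0005 0.2156] rz 0.0004
0.01781260328771409 [-29.  20.  39.  84. -13.  81.  10.]
```

View pics/ts2.png

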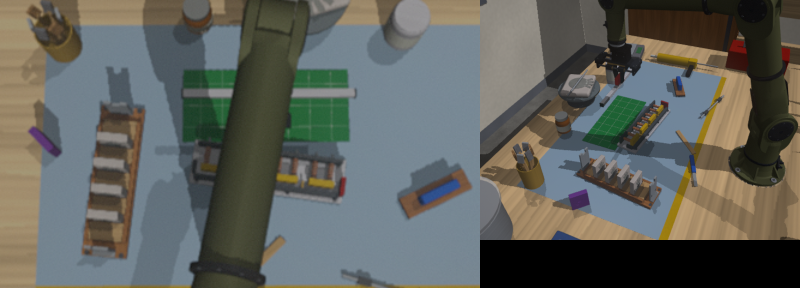

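The bar is held level above the mat, spanning its length. Lowering and releasing it.

drive_tool(rows=[0, 0, 0.04, 0, 0, 0, -1, 0, 0, 0.05, 0, 0, 0, -1, 0, 0, 0.05, 0, 0, 0, -1, 0, 0, 0.04, 0, 0, 0, -1, 0, 0, 0.02, 0, 0, 0, -1])

```text
time_s: 9.7
tool_pos: [0.6441, -0.0377, 0.2173]
tool_rot: [-179.8, -0.0, 89.9]
force: [0.9, -0.5, -1.9]
grip_width: 0.0174
grasp_force: 40.0
```

drive_tool(rows=[0, 0, 0.009, 0, 0, 0, -1, 0, 0, 0.006, 0, 0, 0, -1, 0, 0, 0, 0, 0, 0, -1, 0, 0, 0, 0, 0, 0, -1])

```text
time_s: 10.2
tool_pos: [0.6455, -0.038, 0.206]
tool_rot: [179.9, -0.0, 89.9]
force: [-0.1, 0.7, -2.5]
grip_width: 0.018
grasp_force: 40.0
```

drive_tool(rows=[0, 0, 0, 0, 0, 0, 0, 0, 0, 0, 0, 0, 0, 0, 0, 0, 0, 0, 0, 0, 0, 0, 0, 0, 0, 0, 0, 0, 0, 0, 0, 0, 0, 0, 0])

```text
time_s: 10.82
tool_pos: [0.645, -0.0379, 0.2048]
tool_rot: [180.0, -0.0, 89.9]
force: [-0.0, -0.4, 0.2]
grip_width: 0.0433
grasp_force: 0.0
```

drive_tool(rows=[0, 0, -0.02, 0, 0, 0, 0, 0, 0, -0.05, 0, 0, 0, 0, 0, 0, -0.05, 0, 0, 0, 0, 0, 0, -0.05, 0, 0, 0, 0, 0, 0, -0.045, 0, 0, 0, 0])

```text
time_s: 11.45
tool_pos: [0.6447, -0.0384, 0.4236]
tool_rot: [179.8, -0.0, 89.9]
force: [0.3, 0.4, -0.8]
grip_width: 0.0435
grasp_force: 0.0
```

drive_tool(rows=[0, -0.06, 0, 0, 0, 0, 0, 0, -0.06, 0, 0, 0, 0, 0, 0, 0, 0, 0, 0, 0, 0, 0, 0, 0, 0, 0, 0, 0])

```text
time_s: 11.95
tool_pos: [0.5251, -0.0379, 0.4214]
tool_rot: [179.8, -0.1, 89.9]
force: [0.4, -0.5, 0.5]
grip_width: 0.0435
grasp_force: 0.0
```

```bash
python3 - <<'E'
from h import *
c=snap("wrist","w3");go(.52,-.02,.42,90)
for col,z in (("red",.055),("red",.052),("green",.003),("yellow",.044)):
    for k in blobs(c,col,100)[:6]: print(col,z,cv2.boundingRect(k),rect(c,k,z))
E
```

```text
pose [ 0.5257 -0.0377  0.4211] [ 1.7985e+02 -3.0000e-02  8.9880e+01] q7 3.0 F [ 0.2  0.4 -0.4] | shift [ 0.0177 -0.0058  0.0011] rz -0.002
red 0.055 (411, 187, 29, 65) [641.2 -37.4  89.9  67.1  25.3]
red 0.055 (262, 356, 33, 9) [ 486.  -202.9  175.8   37.2    9.8]
red 0.052 (411, 187, 29, 65) [642.2 -38.1  89.9  67.7  25.5]
red 0.052 (262, 356, 33, 9) [ 485.6 -205.   175.8   37.5    9.9]
green 0.003 (376, 29, 166, 267) [677.3   1.3  90.2 295.7 169.1]
green 0.003 (367, 73, 40, 218) [609.8 -14.9  90.1 247.5  34.3]
green 0.003 (452, 73, 50, 49) [7.023e+02 8.500e+01 3.000e-01 4.820e+01 4.760e+01]
green 0.003 (447, 123, 48, 46) [702.4  35.  180.   48.2  48.1]
green 0.003 (443, 170, 46, 42) [ 7.027e+02 -1.480e+01  3.000e-01  4.820e+01  4.720e+01]
green 0.003 (438, 213, 45, 39) [702.8 -64.3 179.8  48.4  46.8]
yellow 0.044 (185, 383, 379, 22) [ 603.6 -259.8  179.6  473.5   31.2]
yellow 0.044 (49, 104, 63, 211) [286.3 -36.8  90.  223.9  26.4]
yellow 0.044 (28, 0, 49, 109) [286.4 116.4  89.9  89.8  26.3]
yellow 0.044 (303, 69, 21, 63) [527.2  77.2  82.   55.2  13.4]
yellow 0.044 (277, 226, 26, 61) [504.4 -81.1  75.2  70.6  19.1]
yellow 0.044 (293, 155, 19, 56) [516.   -1.   82.2  55.8  13.9]
```

View pics/w3.png

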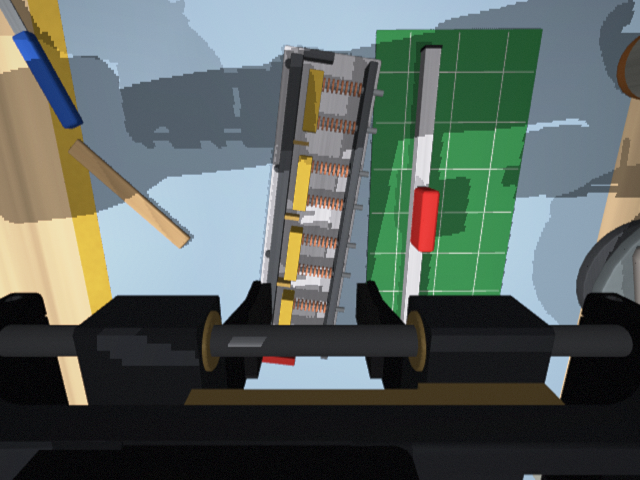

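The bar lies on the mat with its grip at (425,220). In the jig, the jaws run from (312,100) down to (286,310), and the stop is partly hidden at (278,360). One shift toward the stop will show the whole jig.

drive_tool(rows=[-0.055, 0, 0, 0, 0, 0, 0, -0.055, 0, 0, 0, 0, 0, 0, 0, 0, 0, 0, 0, 0, 0, 0, 0, 0, 0, 0, 0, 0])

```text
time_s: 12.5
tool_pos: [0.5259, -0.1474, 0.4197]
tool_rot: [-180.0, 0.1, 89.9]
force: [0.8, 1.2, 0.1]
grip_width: 0.0436
grasp_force: 0.0
```

```bash
python3 - <<'E'
from h import *
c=snap("wrist","w4");go(.52,-.14,.42,90)
for col,z in (("red",.055),("red",.052),("yellow",.044)):
    for k in blobs(c,col,100)[:8]: print(col,z,cv2.boundingRect(k),rect(c,k,z))
ex=np.array([np.cos(np.radians(-8.1)),np.sin(np.radians(-8.1))]);ey=np.array([-ex[1],ex[0]]);O=np.array([.5043,-.0402])
im=c["color"].copy()
for x,y,z in [(-9,-162,30),(-9,162,30),(-21,-162,30),(-21,162,30)]+[(-1,y+s*28,44) for y in(-120,-40,40,120) for s in(-1,1)]+[(13,y+s*28,44) for y in(-120,-40,40,120) for s in(-1,1)]+[(x,-162,52) for x in(-20,20)]+[(-30,-172,12),(-30,172,12),(70,172,12)]:
    p=O+x/1000*ex+y/1000*ey;u=proj(c,[p[0],p[1],z/1000])[0];cv2.circle(im,(int(u[0]),int(u[1])),2,(255,0,255),-1)
cv2.imwrite("pics/w4o.png",cv2.resize(im[0:380,200:430],None,fx=1.5,fy=1.5))
E
```

```text
pose [ 0.5258 -0.1465  0.4196] [-1.7997e+02  3.0000e-02  8.9970e+01] q7 17.0 F [ 0.4  0.8 -0.7] | shift [ 0.0065 -0.0059 -0.0004] rz -0.0005
red 0.055 (420, 70, 33, 74) [641.2 -40.6  89.9  63.4  25.3]
red 0.055 (257, 266, 36, 13) [ 485.7 -203.4  171.6   37.8   10.1]
red 0.052 (420, 70, 33, 74) [642.2 -40.3  89.9  64.   25.5]
red 0.052 (257, 266, 36, 13) [ 485.3 -204.6  171.6   38.1   10.2]
yellow 0.044 (27, 0, 83, 315) [ 286.5 -104.3   89.9  309.3   26.5]
yellow 0.044 (185, 384, 378, 21) [ 601.4 -370.   179.8  470.2   29.7]
yellow 0.044 (291, 31, 22, 69) [516.2  -3.3  82.2  57.6  14.5]
yellow 0.044 (282, 123, 20, 58) [505.2 -80.8  81.9  55.2  14.5]
yellow 0.044 (274, 199, 19, 56) [ 494.4 -157.5   81.9   59.8   14.5]
yellow 0.044 (409, 311, 17, 60) [ 649.9 -295.5  100.1   80.5   15. ]
yellow 0.044 (202, 312, 12, 59) [ 402.1 -295.4   85.1   78.6   13.1]
yellow 0.044 (302, 0, 16, 13) [524.1  45.1 179.8  13.3   9.2]
```

View pics/w4o.png

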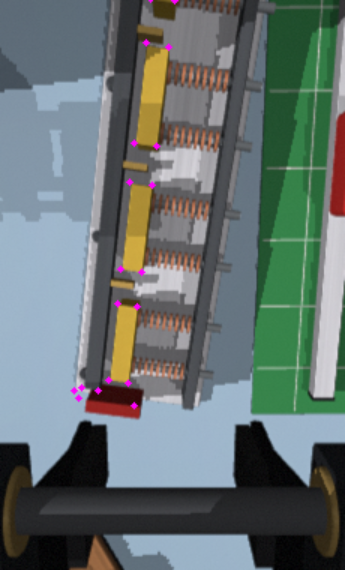

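The overlay matches the jaws and fence to within about 2 mm, so the jig's origin is at (0.5047,-0.0402), turned -8.1°. Next I look down on the tiles.

drive_tool(rows=[0.0525, -0.0035, 0, 0, 0, 0, 0, 0.0525, -0.0035, 0, 0, 0, 0, 0, 0.0525, -0.0035, 0, 0, 0, 0, 0, 0.0525, -0.0035, 0, 0, 0, 0, 0])

```text
time_s: 13.05
tool_pos: [0.5108, 0.0659, 0.42]
tool_rot: [180.0, -0.0, 90.1]
force: [0.3, -0.1, 0.7]
grip_width: 0.0434
grasp_force: 0.0
```

drive_tool(rows=[0.0525, -0.0035, 0, 0, 0, 0, 0, 0.0525, -0.0035, 0, 0, 0, 0, 0, 0.0525, -0.0035, 0, 0, 0, 0, 0, 0.0525, -0.0035, 0, 0, 0, 0.1, 0])

```text
time_s: 13.55
tool_pos: [0.4965, 0.276, 0.4197]
tool_rot: [-180.0, -0.0, 84.2]
force: [0.8, -0.0, 0.2]
grip_width: 0.0439
grasp_force: 0.0
```

drive_tool(rows=[0, 0, 0, 0, 0, 0, 0, 0, 0, 0, 0, 0, 0, 0])

```text
time_s: 13.8
tool_pos: [0.4972, 0.2733, 0.4194]
tool_rot: [-180.0, 0.1, 84.3]
force: [-0.3, -0.0, 0.2]
grip_width: 0.0437
grasp_force: 0.0
```

```bash
python3 - <<'E'
from h import *
c=snap("wrist","w5");go(.498,.302,.42,84.1)
h,s,v=cv2.split(c["hsv"])
m=((s<50)&(v>135)).astype(np.uint8)*255;m[290:]=0
im=c["color"].copy()
for k in sorted(cv2.findContours(m,cv2.RETR_EXTERNAL,cv2.CHAIN_APPROX_NONE)[0],key=cv2.contourArea,reverse=True)[:8]:
    print(cv2.boundingRect(k),rect(c,k,.088));cv2.drawContours(im,[k],-1,(255,0,255),1)
cv2.imwrite("pics/w5o.png",im)
E
```

```text
pose [0.4976 0.2721 0.4197] [1.7999e+02 4.0000e-02 8.4180e+01] q7 -34.0 F [-0.6  0.6  0.4] | shift [ 0.0297 -0.0027 -0.0003] rz 0.0015
(296, 159, 141, 73) [550.2 297.9 174.3 130.2  65.1]
(237, 163, 58, 72) [457.4 304.3  83.4  64.8  53. ]
(169, 161, 66, 72) [398.2 311.8  84.1  64.4  60.5]
(128, 170, 20, 39) [345.3 325.  106.1  35.2  12.1]
(134, 211, 10, 18) [338.4 297.3  86.6  16.2   6.9]
(468, 213, 30, 17) [654.1 264.3 174.3  26.8  15.1]
(87, 11, 291, 35) [449.2 442.  180.  232.5   0.9]
(81, 285, 12, 5) [271.8 236.4 174.3  10.8   4.2]
```

View pics/w5o.png

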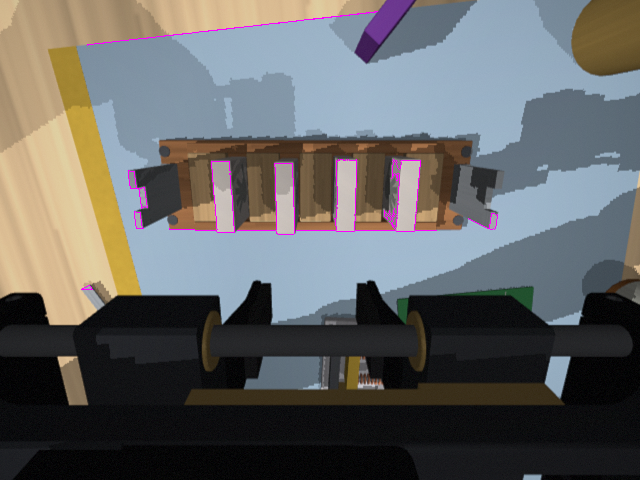

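The picture shows four upright tiles, with their tops at (224,196), (286,198), (346,195) and (407,195), and the purple look-alike above. I threshold brighter to get only the top faces.

```bash
python3 - <<'E'
from h import *
c=view("wrist")
for t in (185,205):
    m=((c["hsv"][...,1]<50)&(c["hsv"][...,2]>t)).astype(np.uint8)*255;m[290:]=0;m[:140]=0;m=cv2.morphologyEx(m,cv2.MORPH_OPEN,np.ones((5,5)))
    for k in cv2.findContours(m,cv2.RETR_EXTERNAL,cv2.CHAIN_APPROX_NONE)[0]:
        if cv2.contourArea(k)>300: print(t,cv2.boundingRect(k),rect(c,k,.088))
print(pt(c,[(224,196),(286,198),(346,194.5),(407,195)],.088).round(4))
E
```

```text
185 (275, 191, 18, 41) [473.4 290.5  83.1  37.4  15.7]
185 (213, 187, 20, 44) [418.4 298.5  84.3  39.8  16.1]
185 (396, 159, 23, 72) [586.  293.5  84.2  64.2  16.6]
185 (336, 159, 20, 72) [530.6 299.2  84.3  64.2  16.4]
[[0.4217 0.31  ]
 [0.4772 0.3025]
 [0.5315 0.3001]
 [0.5863 0.294 ]]
```

drive_tool(rows=[0.015, 0.0429, 0, 0, 0, 0, 0, 0.0154, 0.0429, 0, 0, 0, 0, 0, 0, 0, 0.04, 0, 0, 0, 0, 0, 0, 0.04, 0, 0, 0, 0], grip_force=55)

```text
time_s: 14.4
tool_pos: [0.5872, 0.2923, 0.3392]
tool_rot: [179.9, -0.0, 84.0]
force: [-0.0, 0.7, 0.8]
grip_width: 0.0436
grasp_force: 0.0
```

```bash
python3 - <<'E'
from h import *
go(.586,.2937,.23,84.2)
E
```

```text
pose [0.5872 0.2923 0.3392] [ 1.7991e+02 -2.0000e-02  8.4020e+01] q7 -27.0 F [-0.   0.7  0.8] | shift [ 0.0012 -0.0015  0.1092] rz -0.0032
```

drive_tool(rows=[0.001, -0.001, 0.03, 0, 0, 0, 0, 0, 0, 0.035, 0, 0, 0, 0, 0, 0, 0.03, 0, 0, 0, 0, 0, 0, 0.014, 0, 0, 0, 0, 0, 0, 0, 0, 0, 0, 0])

```text
time_s: 15.02
tool_pos: [0.5852, 0.2942, 0.2303]
tool_rot: [-179.9, 0.1, 84.1]
force: [-0.2, -0.1, -0.2]
grip_width: 0.0433
grasp_force: 0.0
```

drive_tool(rows=[0, 0, 0, 0, 0, 0, -1, 0, 0, 0, 0, 0, 0, -1, 0, 0, 0, 0, 0, 0, -1, 0, 0, 0, 0, 0, 0, -1, 0, 0, 0, 0, 0, 0, -1], grip_force=55)

```text
time_s: 15.65
tool_pos: [0.5854, 0.2951, 0.2315]
tool_rot: [179.9, -0.0, 84.2]
force: [-0.0, -0.2, 3.2]
grip_width: 0.0175
grasp_force: 55.0
```

drive_tool(rows=[0, 0, 0, 0, 0, 0, -1, 0, 0, -0.01, 0, 0, 0, -1, 0, 0, -0.03, 0, 0, 0, -1, 0, 0, -0.04, 0, 0, 0, -1, 0, 0, -0.04, 0, 0, 0, -1])

```text
time_s: 16.27
tool_pos: [0.5848, 0.2948, 0.3515]
tool_rot: [-179.9, 0.1, 84.2]
force: [1.1, -0.4, -1.4]
grip_width: 0.0176
grasp_force: 55.0
```

drive_tool(rows=[-0.051, -0.0073, 0, 0, 0, 0, -1, -0.051, -0.0073, 0, 0, 0, 0, -1, -0.051, -0.0073, 0, 0, 0, 0, -1, -0.051, -0.0073, 0, 0, 0, 0, -1, -0.051, -0.0073, 0, 0, 0, 0, -1])

```text
time_s: 16.9
tool_pos: [0.522, 0.0432, 0.3507]
tool_rot: [-180.0, -0.0, 84.1]
force: [0.7, -0.6, -1.4]
grip_width: 0.0175
grasp_force: 55.0
```

drive_tool(rows=[-0.051, -0.0073, 0, 0, 0, 0, -1, -0.051, -0.0073, 0, 0, 0, 0, -1, -0.051, -0.0073, 0, 0, 0, 0, -1, -0.051, -0.0073, 0, 0, 0, 0.038, -1, 0, 0, 0, 0, 0, 0, -1])

```text
time_s: 17.52
tool_pos: [0.4711, -0.1598, 0.351]
tool_rot: [-180.0, 0.0, 81.5]
force: [-0.5, 1.0, -1.0]
grip_width: 0.0176
grasp_force: 55.0
```

```bash
cat >> h.py <<'E'
ex=np.array([np.cos(np.radians(-8.1)),np.sin(np.radians(-8.1))]);ey=np.array([-ex[1],ex[0]]);O=np.array([.5047,-.0402])
def jig(x,y,z):
    p=O+x/1000*ex+y/1000*ey; go(p[0],p[1],z,81.9)
    o=get_obs();d=o["tool_pos"][:2]-O;print("jig xy now mm",(1000*np.array([d@ex,d@ey])).round(1),"width",o["grip_width"].round(4),"torque",o["wrist_torque"].round(2))
E
python3 - <<'E'
from h import *
jig(-14,-120,.252)
s=view("side");cv2.imwrite("pics/s6.png",cv2.resize(s["color"][100:400,180:480],(600,600)))
E
```

```text
pose [ 0.4711 -0.1598  0.351 ] [-1.800e+02  4.000e-02  8.147e+01] q7 8.0 F [-0.5  1.  -1. ] | shift [0.0032 0.0024 0.099 ] rz -0.0075Traceback (most recent call last):
  File "<stdin>", line 2, in <module>
  File "h.py", line 38, in jig
    o=get_obs();d=o["tool_pos"][:2]-O;print("jig xy now mm",(1000*np.array([d@ex,d@ey])).round(1),"width",o["grip_width"].round(4),"torque",o["wrist_torque"].round(2))
                                                                                                          ^^^^^^^^^^^^^^^^^^^^^
AttributeError: 'float' object has no attribute 'round'
```

drive_tool(rows=[0.004, 0.0024, 0.03, 0, 0, -0.007, -1, 0, 0, 0.04, 0, 0, 0, -1, 0, 0, 0.0275, 0, 0, 0, -1, 0, 0, 0, 0, 0, 0, -1, 0, 0, 0, 0, 0, 0, -1])

```text
time_s: 18.15
tool_pos: [0.4763, -0.151, 0.254]
tool_rot: [180.0, -0.0, 82.4]
force: [0.3, 0.4, -0.6]
grip_width: 0.0178
grasp_force: 54.9
```

```bash
sed -i 's/o\["grip_width"\].round(4)/round(o["grip_width"],4)/' h.py; python3 - <<'E'
from h import *
jig(3,-119,.2535)
s=view("side");cv2.imwrite("pics/s6.png",cv2.resize(s["color"][150:300,270:420],(600,600),interpolation=cv2.INTER_CUBIC))
E
```

```text
pose [ 0.4763 -0.151   0.254 ] [ 1.7998e+02 -2.0000e-02  8.2410e+01] q7 14.0 F [ 0.3  0.4 -0.6] | shift [-0.0055  0.0154  0.0005] rz 0.009
jig xy now mm [ -12.5 -113.7] width 0.0178 torque [-0.1   0.07  0.02]
```

View pics/s6.png

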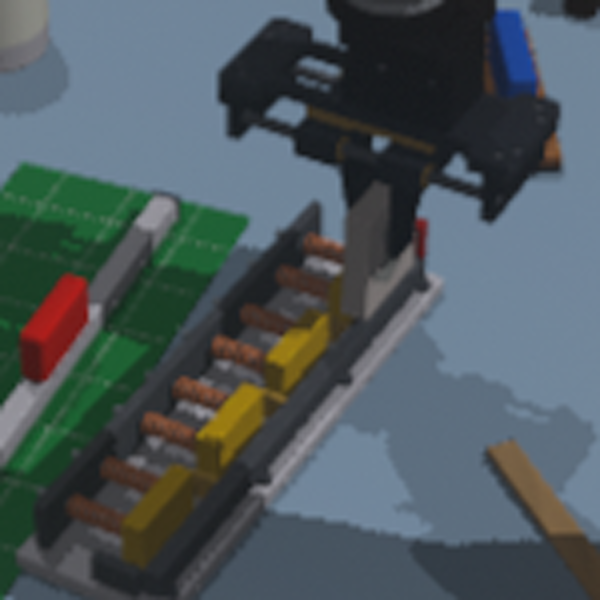

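The tile hangs upright over the fence at place 1, next to the red stop at (421,240). Pushing the jaw back slowly.

drive_tool(rows=[-0.005, 0.002, 0, 0, 0, 0.009, -1, 0, 0.004, 0, 0, 0, 0, -1, 0, 0.004, 0, 0, 0, 0, -1, 0, 0.004, 0, 0, 0, 0, -1, 0, 0.003, 0, 0, 0, 0, -1])

```text
time_s: 18.82
tool_pos: [0.4891, -0.1584, 0.2523]
tool_rot: [-179.3, -0.1, 81.9]
force: [-11.9, 2.6, 5.4]
grip_width: 0.0175
grasp_force: 55.0
```

drive_tool(rows=[0, 0, 0, 0, 0, 0, -1, 0, 0, 0, 0, 0, 0, -1, 0, 0, 0, 0, 0, 0, -1])

```text
time_s: 19.2
tool_pos: [0.4889, -0.1584, 0.2522]
tool_rot: [-179.3, -0.1, 81.9]
force: [-11.8, 2.2, 4.2]
grip_width: 0.0177
grasp_force: 55.0
```

```bash
python3 - <<'E'
from h import *
jig(3,-119,.2318)
E
```

```text
pose [ 0.4889 -0.1584  0.2522] [-1.7932e+02 -1.3000e-01  8.1860e+01] q7 16.0 F [-11.8   2.2   4.2] | shift [0.0002 0.0022 0.0204] rz -0.0007
jig xy now mm [   1.  -119.2] width 0.0177 torque [0.79 3.04 0.23]
```

drive_tool(rows=[0, 0.0025, 0, 0, 0, 0, -1, 0, 0.0025, 0, 0, 0, 0, -1, 0, 0, 0, 0, 0, 0, -1, 0, 0, 0.005, 0, 0, 0, -1, 0, 0, 0.004, 0, 0, 0, -1])

```text
time_s: 19.82
tool_pos: [0.4933, -0.1595, 0.2429]
tool_rot: [-179.2, -0.1, 81.8]
force: [-12.7, 1.9, 5.6]
grip_width: 0.0177
grasp_force: 55.0
```

drive_tool(rows=[0, 0, 0.003, 0, 0, 0, -1, 0, 0, 0.003, 0, 0, 0, -1, 0, 0, 0.003, 0, 0, 0, -1, 0, 0, 0.002, 0, 0, 0, -1, 0, 0, 0, 0, 0, 0, -1])

```text
time_s: 20.45
tool_pos: [0.4931, -0.1595, 0.2317]
tool_rot: [-179.2, -0.1, 81.8]
force: [-13.2, 2.0, 3.6]
grip_width: 0.0177
grasp_force: 55.0
```

```bash
python3 - <<'E'
from h import *
jig(0,-119,.2315)
E
```

```text
pose [ 0.4931 -0.1595  0.2317] [-1.7923e+02 -8.0000e-02  8.1840e+01] q7 18.0 F [-13.2   2.    3.6] | shift [ 0.0007 -0.0053  0.0003] rz -0.001
jig xy now mm [   5.3 -119.7] width 0.0177 torque [0.44 3.17 0.18]
```

drive_tool(rows=[0, -0.002, 0.0005, 0, 0, 0, -1, 0, -0.002, 0.0005, 0, 0, 0, -1, 0, -0.0015, 0, 0, 0, 0, -1, 0, -0.001, 0, 0, 0, 0, -1, 0, 0, 0, 0, 0, 0, -1])

```text
time_s: 21.08
tool_pos: [0.488, -0.1586, 0.2312]
tool_rot: [-179.5, -0.0, 81.9]
force: [-8.3, 1.3, 0.7]
grip_width: 0.0179
grasp_force: 55.0
```

```bash
python3 - <<'E'
from h import *
jig(0,-119,.2315)
E
```

```text
pose [ 0.488  -0.1586  0.2312] [-1.7952e+02 -5.0000e-02  8.1860e+01] q7 17.0 F [-8.3  1.3  0.7] | shift [ 0.0006 -0.0002 -0.0003] rz -0.0006
jig xy now mm [   0.2 -119.6] width 0.0179 torque [0.22 1.93 0.23]
```

drive_tool(rows=[0, -0.0015, 0, 0, 0, 0, -1, 0, 0, 0.0005, 0, 0, 0, -1, 0, 0, 0, 0, 0, 0, 0, 0, 0, 0, 0, 0, 0, 0, 0, 0, 0, 0, 0, 0, 0])

```text
time_s: 21.7
tool_pos: [0.4901, -0.1585, 0.2326]
tool_rot: [179.8, 0.0, 81.9]
force: [1.1, 0.2, -0.3]
grip_width: 0.0389
grasp_force: 0.0
```

drive_tool(rows=[0, 0, 0, 0, 0, 0, 0, 0, 0, 0, 0, 0, 0, 0, 0, 0, -0.01, 0, 0, 0, 0, 0, 0, -0.03, 0, 0, 0, 0, 0, 0, -0.05, 0, 0, 0, 0])

```text
time_s: 22.32
tool_pos: [0.4886, -0.158, 0.3221]
tool_rot: [-179.8, 0.0, 81.8]
force: [0.7, 1.2, 0.4]
grip_width: 0.0436
grasp_force: 0.0
```

drive_tool(rows=[0, 0, -0.05, 0, 0, 0, 0, 0, 0, -0.05, 0, 0, 0, 0, 0, 0, 0, 0, 0, 0, 0, 0, 0, 0, 0, 0, 0, 0])

```text
time_s: 22.82
tool_pos: [0.4889, -0.1583, 0.4217]
tool_rot: [180.0, -0.0, 81.9]
force: [0.6, -0.4, -0.1]
grip_width: 0.0436
grasp_force: 0.0
```

```bash
python3 - <<'E'
from h import *
jig(0,-119,.2315)
go(.5308,.2995,.3,84.2)
s=view("side");c=view("wrist")
cv2.imwrite("pics/s7.png",np.hstack([cv2.resize(s["color"][150:300,270:420],(400,400),interpolation=cv2.INTER_CUBIC),cv2.resize(c["color"][100:400,170:470],(400,400))]))
E
```

```text
pose [ 0.4889 -0.1583  0.4217] [ 1.7999e+02 -3.0000e-02  8.1860e+01] q7 7.0 F [ 0.6 -0.4 -0.1] | shift [ 0.     -0.0011  0.1902] rz -0.0007
jig xy now mm [   1.  -119.1] width 0.0436 torque [-0.12  0.1   0.01]
pose [ 0.4889 -0.1583  0.4217] [ 1.7999e+02 -3.0000e-02  8.1860e+01] q7 7.0 F [ 0.6 -0.4 -0.1] | shift [ 0.459  -0.0234  0.122 ] rz -0.0408
```

View pics/s7.png

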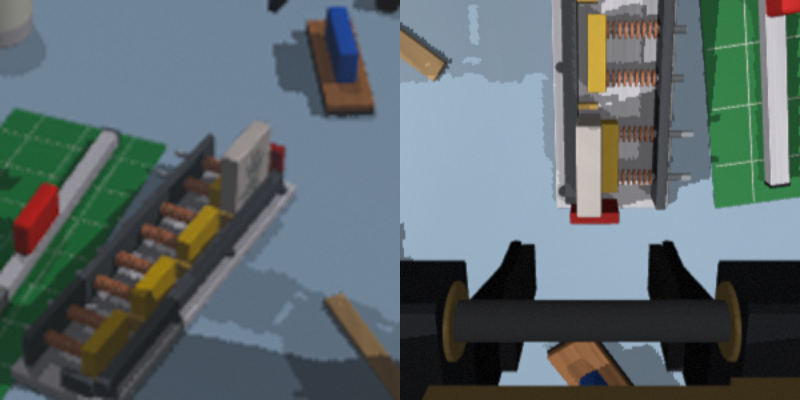

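Tile 1 stands clamped, its jaw pushed back flush, at (245,165) and (590,170) in the two crops. Now the second tile.

drive_tool(rows=[0.0574, -0.0029, 0, 0, 0, 0, 0, 0.0574, -0.0029, 0, 0, 0, 0, 0, 0.0574, -0.0029, 0, 0, 0, 0, 0, 0.0574, -0.0029, 0, 0, 0, 0, 0])

```text
time_s: 23.42
tool_pos: [0.5098, 0.0724, 0.4205]
tool_rot: [-179.9, 0.1, 81.8]
force: [1.6, -1.2, 0.4]
grip_width: 0.0436
grasp_force: 0.0
```

drive_tool(rows=[0.0574, -0.0029, 0, 0, 0, 0, 0, 0.0574, -0.0029, 0, 0, 0, 0, 0, 0.0574, -0.0029, 0, 0, 0, 0, 0, 0.0574, -0.0029, 0, 0, 0, -0.041, 0])

```text
time_s: 23.92
tool_pos: [0.531, 0.3013, 0.42]
tool_rot: [-179.9, 0.1, 84.3]
force: [0.5, -0.5, 1.0]
grip_width: 0.0436
grasp_force: 0.0
```

drive_tool(rows=[0, 0, 0.04, 0, 0, 0, 0, 0, 0, 0.04, 0, 0, 0, 0, 0, 0, 0, 0, 0, 0, 0])

```text
time_s: 24.3
tool_pos: [0.5297, 0.299, 0.3369]
tool_rot: [-179.6, 0.4, 84.2]
force: [-0.2, 0.1, 0.1]
grip_width: 0.0435
grasp_force: 0.0
```

```bash
python3 - <<'E'
from h import *
go(.5308,.2995,.231,84.2)
E
```

```text
pose [0.5297 0.299  0.3369] [-179.59    0.39   84.21] q7 -32.0 F [-0.2  0.1  0.1] | shift [0.0014 0.0018 0.1059] rz 0.0001
```

drive_tool(rows=[0.001, 0.001, 0.03, 0, 0, 0, 0, 0, 0, 0.035, 0, 0, 0, 0, 0, 0, 0.03, 0, 0, 0, 0, 0, 0, 0.014, 0, 0, 0, 0, 0, 0, 0, 0, 0, 0, 0])

```text
time_s: 24.92
tool_pos: [0.5325, 0.3004, 0.233]
tool_rot: [-180.0, 0.0, 84.2]
force: [-0.7, 0.1, 0.1]
grip_width: 0.0438
grasp_force: 0.0
```

drive_tool(rows=[0, 0, 0, 0, 0, 0, -1, 0, 0, 0, 0, 0, 0, -1, 0, 0, 0, 0, 0, 0, -1, 0, 0, 0, 0, 0, 0, -1, 0, 0, 0, 0, 0, 0, -1], grip_force=55)

```text
time_s: 25.55
tool_pos: [0.5322, 0.3008, 0.2334]
tool_rot: [-180.0, -0.0, 84.2]
force: [-2.4, 0.5, 4.5]
grip_width: 0.0177
grasp_force: 55.0
```

drive_tool(rows=[0, 0, 0, 0, 0, 0, -1, 0, 0, -0.01, 0, 0, 0, -1, 0, 0, -0.03, 0, 0, 0, -1, 0, 0, -0.04, 0, 0, 0, -1, 0, 0, -0.04, 0, 0, 0, -1])

```text
time_s: 26.18
tool_pos: [0.5324, 0.3001, 0.3539]
tool_rot: [180.0, 0.0, 84.2]
force: [0.7, 0.6, -1.6]
grip_width: 0.0178
grasp_force: 55.0
```

drive_tool(rows=[-0.054, -0.001, 0, 0, 0, 0, -1, -0.054, -0.001, 0, 0, 0, 0, -1, -0.054, -0.001, 0, 0, 0, 0, -1, -0.054, -0.001, 0, 0, 0, 0, -1, -0.054, -0.001, 0, 0, 0, 0, -1])

```text
time_s: 26.8
tool_pos: [0.4997, 0.0302, 0.353]
tool_rot: [179.9, -0.0, 84.2]
force: [1.2, -0.2, -1.1]
grip_width: 0.0178
grasp_force: 55.0
```

drive_tool(rows=[-0.054, -0.001, 0, 0, 0, 0, -1, -0.054, -0.001, 0, 0, 0, 0.04, -1, 0, 0, 0.03, 0, 0, 0, -1, 0, 0, 0.03, 0, 0, 0, -1, 0, 0, 0, 0, 0, 0, -1])

```text
time_s: 27.42
tool_pos: [0.4861, -0.0751, 0.2911]
tool_rot: [-179.8, 0.1, 81.9]
force: [-0.2, -0.4, -1.2]
grip_width: 0.018
grasp_force: 55.0
```

drive_tool(rows=[0, 0, 0, 0, 0, 0, -1, 0, 0, 0, 0, 0, 0, -1])

```text
time_s: 27.68
tool_pos: [0.4879, -0.0749, 0.2941]
tool_rot: [179.9, -0.0, 81.9]
force: [0.5, -0.6, -1.9]
grip_width: 0.0173
grasp_force: 55.0
```

```bash
python3 - <<'E'
from h import *
jig(-14,-39,.2525)
E
```

```text
pose [ 0.4879 -0.0749  0.2941] [ 1.7986e+02 -3.0000e-02  8.1940e+01] q7 1.0 F [ 0.5 -0.6 -1.9] | shift [-0.0023 -0.0024  0.0416] rz 0.0007
jig xy now mm [-11.7 -36.7] width 0.0173 torque [-0.15 -0.01  0.01]
```

drive_tool(rows=[-0.002, -0.002, 0.02, 0, 0, 0, -1, 0, 0, 0.0185, 0, 0, 0, -1, 0, 0, 0, 0, 0, 0, -1, 0, 0.004, 0, 0, 0, 0, -1, 0, 0.004, 0, 0, 0, 0, -1])

```text
time_s: 28.3
tool_pos: [0.4914, -0.0775, 0.2546]
tool_rot: [-179.6, -0.0, 81.9]
force: [-10.6, 1.0, 5.3]
grip_width: 0.0179
grasp_force: 55.0
```

drive_tool(rows=[0, 0.004, 0, 0, 0, 0, -1, 0, 0.004, 0, 0, 0, 0, -1, 0, 0.003, 0, 0, 0, 0, -1, 0, 0.0025, 0, 0, 0, 0, -1, 0, 0, 0, 0, 0, 0, -1])

```text
time_s: 28.92
tool_pos: [0.5037, -0.0793, 0.2542]
tool_rot: [-179.4, -0.1, 81.9]
force: [-12.9, 1.2, 5.8]
grip_width: 0.0178
grasp_force: 55.0
```

```bash
python3 - <<'E'
from h import *
jig(5.3,-39,.2335)
E
```

```text
pose [ 0.5037 -0.0793  0.2542] [-1.7936e+02 -6.0000e-02  8.1940e+01] q7 5.0 F [-12.9   1.2   5.8] | shift [-0.0002  0.001   0.0207] rz 0.0007
jig xy now mm [  4.5 -38.9] width 0.0178 torque [0.42 3.32 0.05]
```

drive_tool(rows=[0, 0.0005, 0.005, 0, 0, 0, -1, 0, 0, 0.005, 0, 0, 0, -1, 0, 0, 0.004, 0, 0, 0, -1, 0, 0, 0.004, 0, 0, 0, -1, 0, 0, 0.003, 0, 0, 0, -1])

```text
time_s: 29.55
tool_pos: [0.504, -0.0793, 0.2332]
tool_rot: [-179.3, -0.1, 81.9]
force: [-19.6, 1.7, 31.9]
grip_width: 0.0178
grasp_force: 55.2
```

drive_tool(rows=[0, 0, 0, 0, 0, 0, -1, 0, -0.002, 0, 0, 0, 0, -1, 0, -0.002, 0, 0, 0, 0, -1, 0, -0.0015, 0, 0, 0, 0, -1, 0, 0, 0, 0, 0, 0, -1])

```text
time_s: 30.18
tool_pos: [0.4996, -0.0785, 0.2334]
tool_rot: [-179.6, -0.1, 82.0]
force: [-9.0, 0.4, 3.4]
grip_width: 0.0175
grasp_force: 55.0
```

```bash
python3 - <<'E'
from h import *
jig(0,-39,.2335)
E
```

```text
pose [ 0.4996 -0.0785  0.2334] [-1.796e+02 -6.000e-02  8.195e+01] q7 6.0 F [-9.   0.4  3.4] | shift [-0.0003 -0.0003 -0.0001] rz 0.0009
jig xy now mm [  0.3 -38.7] width 0.0175 torque [0.2  2.08 0.07]
```

drive_tool(rows=[0, -0.0015, 0, 0, 0, 0, -1, 0, 0, 0, 0, 0, 0, -1, 0, 0, 0, 0, 0, 0, 0, 0, 0, 0, 0, 0, 0, 0, 0, 0, 0, 0, 0, 0, 0])

```text
time_s: 30.8
tool_pos: [0.5008, -0.0788, 0.2342]
tool_rot: [179.8, -0.0, 81.9]
force: [0.3, -0.8, 0.6]
grip_width: 0.0393
grasp_force: 0.0
```

drive_tool(rows=[0, 0, 0, 0, 0, 0, 0, 0, 0, 0, 0, 0, 0, 0, 0, 0, -0.01, 0, 0, 0, 0, 0, 0, -0.03, 0, 0, 0, 0, 0, 0, -0.05, 0, 0, 0, 0])

```text
time_s: 31.42
tool_pos: [0.4992, -0.0785, 0.3236]
tool_rot: [-179.8, 0.1, 81.9]
force: [1.2, 0.6, 0.5]
grip_width: 0.0435
grasp_force: 0.0
```

drive_tool(rows=[0, 0, -0.05, 0, 0, 0, 0, 0, 0, -0.04, 0, 0, 0, 0, 0.0537, -0.0112, 0, 0, 0, 0, 0, 0.0537, -0.0112, 0, 0, 0, 0, 0])

```text
time_s: 31.92
tool_pos: [0.4926, 0.0313, 0.415]
tool_rot: [179.8, -0.1, 81.8]
force: [1.8, 0.6, -0.1]
grip_width: 0.0437
grasp_force: 0.0
```

drive_tool(rows=[0.0537, -0.0112, 0, 0, 0, 0, 0, 0.0537, -0.0112, 0, 0, 0, 0, 0, 0.0537, -0.0112, 0, 0, 0, 0, 0, 0.0537, -0.0112, 0, 0, 0, 0, 0, 0.0537, -0.0112, 0, 0, 0, -0.04, 0])

```text
time_s: 32.55
tool_pos: [0.4748, 0.306, 0.4143]
tool_rot: [179.9, -0.0, 84.2]
force: [1.5, -0.7, 1.1]
grip_width: 0.0435
grasp_force: 0.0
```

drive_tool(rows=[0, 0, 0.04, 0, 0, 0, 0, 0, 0, 0.04, 0, 0, 0, 0, 0, 0, 0, 0, 0, 0, 0, 0, 0, 0, 0, 0, 0, 0])

```text
time_s: 33.05
tool_pos: [0.4756, 0.3046, 0.3352]
tool_rot: [179.9, -0.1, 84.2]
force: [0.3, 0.2, 1.2]
grip_width: 0.0436
grasp_force: 0.0
```

```bash
python3 - <<'E'
from h import *
go(.475,.305,.231,84.2)
c=snap("top","t8")
for k in blobs(c,"blue",40): print(cv2.boundingRect(k),rect(c,k,.056))
E
```

```text
pose [0.4756 0.3046 0.3352] [ 1.7989e+02 -1.0000e-01  8.4190e+01] q7 -38.0 F [0.3 0.2 1.2] | shift [ 1.000e-04 -9.000e-04  1.042e-01] rz -0.0002
(0, 232, 50, 106) [4.067e+02 7.306e+02 4.000e-01 2.706e+02 1.110e+02]
(457, 267, 32, 19) [ 426.1 -427.6  116.1   87.7   18.3]
(252, 337, 33, 17) [249.6 101.1 111.5  85.9  12.1]
```

drive_tool(rows=[0, -0.0005, 0.03, 0, 0, 0, 0, 0, 0, 0.035, 0, 0, 0, 0, 0, 0, 0.027, 0, 0, 0, 0, 0, 0, 0.0115, 0, 0, 0, 0, 0, 0, 0, 0, 0, 0, 0])

```text
time_s: 33.72
tool_pos: [0.4749, 0.3047, 0.2306]
tool_rot: [180.0, -0.0, 84.2]
force: [-0.2, -0.1, 0.0]
grip_width: 0.0434
grasp_force: 0.0
```

drive_tool(rows=[0, 0, 0, 0, 0, 0, -1, 0, 0, 0, 0, 0, 0, -1, 0, 0, 0, 0, 0, 0, -1, 0, 0, 0, 0, 0, 0, -1, 0, 0, 0, 0, 0, 0, -1], grip_force=55)

```text
time_s: 34.35
tool_pos: [0.4747, 0.3047, 0.2303]
tool_rot: [180.0, -0.0, 84.2]
force: [-0.1, 0.5, 3.8]
grip_width: 0.0176
grasp_force: 55.0
```

drive_tool(rows=[0, 0, 0, 0, 0, 0, -1, 0, 0, -0.01, 0, 0, 0, -1, 0, 0, -0.03, 0, 0, 0, -1, 0, 0, -0.04, 0, 0, 0, -1, 0, 0, -0.04, 0, 0, 0, -1])

```text
time_s: 34.98
tool_pos: [0.4743, 0.3043, 0.3508]
tool_rot: [-180.0, 0.0, 84.2]
force: [0.7, 0.1, -0.8]
grip_width: 0.0181
grasp_force: 55.0
```

drive_tool(rows=[-0.0498, 0.0087, 0, 0, 0, 0, -1, -0.0498, 0.0087, 0, 0, 0, 0, -1, -0.0498, 0.0087, 0, 0, 0, 0, -1, -0.0498, 0.0087, 0, 0, 0, 0, -1, -0.0498, 0.0087, 0, 0, 0, 0, -1])

```text
time_s: 35.6
tool_pos: [0.4924, 0.0506, 0.3499]
tool_rot: [180.0, -0.0, 84.2]
force: [0.6, 0.3, -2.1]
grip_width: 0.0178
grasp_force: 55.0
```

drive_tool(rows=[-0.0498, 0.0087, 0, 0, 0, 0.04, -1, 0, 0, 0.03, 0, 0, 0, -1, 0, 0, 0.03, 0, 0, 0, -1, 0, 0, 0, 0, 0, 0, -1, 0, 0, 0, 0, 0, 0, -1])

```text
time_s: 36.22
tool_pos: [0.4967, 0.0021, 0.2907]
tool_rot: [179.9, -0.0, 81.9]
force: [-0.6, 0.7, -0.9]
grip_width: 0.0177
grasp_force: 55.0
```

drive_tool(rows=[0, 0, 0, 0, 0, 0, -1])

```text
time_s: 36.35
tool_pos: [0.497, 0.0022, 0.2912]
tool_rot: [179.9, -0.1, 81.9]
force: [-0.3, -0.3, -1.2]
grip_width: 0.0177
grasp_force: 55.0
```

```bash
python3 - <<'E'
from h import *
jig(-14,41,.2525)
E
```

```text
pose [0.497  0.0022 0.2912] [ 1.7987e+02 -6.0000e-02  8.1940e+01] q7 -8.0 F [-0.3 -0.3 -1.2] | shift [ 0.0001 -0.0005  0.0387] rz 0.0008
jig xy now mm [-13.6  40.9] width 0.0177 torque [-0.06  0.03 -0.03]
```

drive_tool(rows=[0, 0, 0.02, 0, 0, 0, -1, 0, 0, 0.0185, 0, 0, 0, -1, 0, 0, 0, 0, 0, 0, -1, 0, 0.004, 0, 0, 0, 0, -1, 0, 0.004, 0, 0, 0, 0, -1])

```text
time_s: 36.98
tool_pos: [0.5027, 0.0013, 0.2517]
tool_rot: [-179.6, -0.0, 81.9]
force: [-10.0, 0.8, 5.6]
grip_width: 0.0174
grasp_force: 55.0
```

drive_tool(rows=[0, 0.004, 0, 0, 0, 0, -1, 0, 0.004, 0, 0, 0, 0, -1, 0, 0.003, 0, 0, 0, 0, -1, 0, 0.003, 0, 0, 0, 0, -1, 0, 0, 0, 0, 0, 0, -1])

```text
time_s: 37.6
tool_pos: [0.5155, -0.0005, 0.2514]
tool_rot: [-179.4, -0.0, 81.9]
force: [-13.3, 1.6, 7.9]
grip_width: 0.0179
grasp_force: 55.0
```

```bash
python3 - <<'E'
from h import *
jig(5.3,41,.2305)
E
```

```text
pose [ 5.155e-01 -5.000e-04  2.514e-01] [-1.7935e+02 -3.0000e-02  8.1940e+01] q7 -4.0 F [-13.3   1.6   7.9] | shift [0.0002 0.0004 0.0209] rz 0.0007
jig xy now mm [ 5.1 40.8] width 0.0179 torque [ 0.27  3.43 -0.01]
```

drive_tool(rows=[0, 0, 0.005, 0, 0, 0, -1, 0, 0, 0.005, 0, 0, 0, -1, 0, 0, 0.004, 0, 0, 0, -1, 0, 0, 0.004, 0, 0, 0, -1, 0, 0, 0.0027, 0, 0, 0, -1])

```text
time_s: 38.22
tool_pos: [0.5153, -0.0004, 0.2304]
tool_rot: [-179.4, -0.0, 82.0]
force: [-13.8, 1.8, 8.0]
grip_width: 0.0179
grasp_force: 55.0
```

drive_tool(rows=[0, 0, 0, 0, 0, 0, -1, 0, -0.002, 0, 0, 0, 0, -1, 0, -0.002, 0, 0, 0, 0, -1, 0, -0.0015, 0, 0, 0, 0, -1, 0, 0, 0, 0, 0, 0, -1])

```text
time_s: 38.85
tool_pos: [0.5105, 0.0003, 0.2304]
tool_rot: [-179.5, -0.0, 82.0]
force: [-9.3, 1.6, 1.4]
grip_width: 0.0174
grasp_force: 55.0
```

drive_tool(rows=[0, -0.0015, 0, 0, 0, 0, -1, 0, 0, 0, 0, 0, 0, -1, 0, 0, 0, 0, 0, 0, 0, 0, 0, 0, 0, 0, 0, 0, 0, 0, 0, 0, 0, 0, 0])

```text
time_s: 39.48
tool_pos: [0.5122, -0.0002, 0.2316]
tool_rot: [179.8, -0.0, 81.9]
force: [-0.3, 1.7, -0.3]
grip_width: 0.0389
grasp_force: 0.0
```

drive_tool(rows=[0, 0, 0, 0, 0, 0, 0, 0, 0, 0, 0, 0, 0, 0, 0, 0, -0.01, 0, 0, 0, 0, 0, 0, -0.03, 0, 0, 0, 0, 0, 0, -0.05, 0, 0, 0, 0])

```text
time_s: 40.1
tool_pos: [0.5105, -0.0001, 0.3208]
tool_rot: [-179.8, 0.1, 81.9]
force: [0.6, -0.1, -0.7]
grip_width: 0.0437
grasp_force: 0.0
```

drive_tool(rows=[0, 0, -0.05, 0, 0, 0, 0, 0, 0, -0.04, 0, 0, 0, 0, 0.049, -0.0223, 0, 0, 0, 0, 0, 0.049, -0.0223, 0, 0, 0, 0, 0])

```text
time_s: 40.6
tool_pos: [0.4805, 0.1036, 0.4122]
tool_rot: [179.9, -0.1, 81.8]
force: [1.3, 0.1, 0.7]
grip_width: 0.0439
grasp_force: 0.0
```

drive_tool(rows=[0.049, -0.0223, 0, 0, 0, 0, 0, 0.049, -0.0223, 0, 0, 0, 0, 0, 0.049, -0.0223, 0, 0, 0, 0, 0, 0.049, -0.0223, 0, 0, 0, -0.04, 0, 0, 0, 0, 0, 0, 0, 0])

```text
time_s: 41.22
tool_pos: [0.4175, 0.3143, 0.4108]
tool_rot: [-180.0, -0.1, 84.7]
force: [0.3, -0.8, 0.7]
grip_width: 0.0435
grasp_force: 0.0
```

drive_tool(rows=[0, 0, 0.04, 0, 0, 0, 0, 0, 0, 0.04, 0, 0, 0, 0, 0, 0, 0, 0, 0, 0, 0, 0, 0, 0, 0, 0, 0, 0])

```text
time_s: 41.72
tool_pos: [0.4208, 0.3096, 0.3324]
tool_rot: [179.9, -0.1, 84.2]
force: [0.7, -0.5, 0.3]
grip_width: 0.0437
grasp_force: 0.0
```

```bash
python3 - <<'E'
from h import *
go(.4194,.3105,.231,84.2)
s=view("side")
cv2.imwrite("pics/s9.png",cv2.resize(s["color"][170:400,180:410],(600,600),interpolation=cv2.INTER_CUBIC))
E
```

```text
pose [0.4208 0.3096 0.3324] [ 1.799e+02 -9.000e-02  8.416e+01] q7 -44.0 F [ 0.7 -0.5  0.3] | shift [ 0.0006 -0.0017  0.1014] rz -0.0008
```

View pics/s9.png

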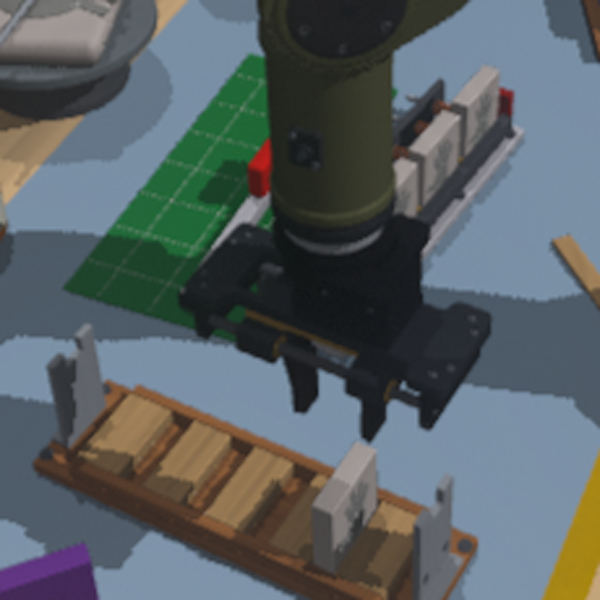

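Three tiles are clamped in the row at (480,110), (435,150) and (405,190), and the last stands in the rack at (345,505) under the fingers.

drive_tool(rows=[0.0005, -0.0015, 0.03, 0, 0, 0, 0, 0, 0, 0.035, 0, 0, 0, 0, 0, 0, 0.025, 0, 0, 0, 0, 0, 0, 0.011, 0, 0, 0, 0, 0, 0, 0, 0, 0, 0, 0])

```text
time_s: 42.4
tool_pos: [0.419, 0.3107, 0.2303]
tool_rot: [180.0, -0.0, 84.2]
force: [-0.0, 0.1, -0.3]
grip_width: 0.0436
grasp_force: 0.0
```

drive_tool(rows=[0, 0, 0, 0, 0, 0, -1, 0, 0, 0, 0, 0, 0, -1, 0, 0, 0, 0, 0, 0, -1, 0, 0, 0, 0, 0, 0, -1, 0, 0, 0, 0, 0, 0, -1], grip_force=55)

```text
time_s: 43.02
tool_pos: [0.4187, 0.3106, 0.23]
tool_rot: [180.0, -0.0, 84.2]
force: [-0.5, -0.5, 3.9]
grip_width: 0.0177
grasp_force: 55.0
```

drive_tool(rows=[0, 0, 0, 0, 0, 0, -1, 0, 0, -0.01, 0, 0, 0, -1, 0, 0, -0.03, 0, 0, 0, -1, 0, 0, -0.04, 0, 0, 0, -1, 0, 0, -0.04, 0, 0, 0, -1])

```text
time_s: 43.65
tool_pos: [0.4183, 0.3101, 0.3506]
tool_rot: [-180.0, 0.0, 84.2]
force: [-0.2, -0.1, -0.8]
grip_width: 0.0176
grasp_force: 55.0
```

drive_tool(rows=[-0.0438, 0.0222, 0, 0, 0, 0, -1, -0.0438, 0.0222, 0, 0, 0, 0, -1, -0.0438, 0.0222, 0, 0, 0, 0, -1, -0.0438, 0.0222, 0, 0, 0, 0, -1, -0.0438, 0.0222, 0, 0, 0, 0.04, -1])

```text
time_s: 44.28
tool_pos: [0.5071, 0.0797, 0.3497]
tool_rot: [180.0, -0.0, 81.9]
force: [0.7, 1.3, -0.4]
grip_width: 0.0173
grasp_force: 55.0
```

drive_tool(rows=[0, 0, 0.03, 0, 0, 0, -1, 0, 0, 0.03, 0, 0, 0, -1, 0, 0, 0, 0, 0, 0, -1, 0, 0, 0, 0, 0, 0, -1, 0, 0, 0, 0, 0, 0, -1])

```text
time_s: 44.9
tool_pos: [0.5075, 0.0816, 0.291]
tool_rot: [179.9, -0.1, 81.9]
force: [-0.0, 1.1, -1.3]
grip_width: 0.0178
grasp_force: 55.0
```

```bash
python3 - <<'E'
from h import *
jig(-14,121,.2525)
E
```

```text
pose [0.5075 0.0816 0.291 ] [ 1.7987e+02 -7.0000e-02  8.1940e+01] q7 -16.0 F [-0.   1.1 -1.3] | shift [-0.      0.0003  0.0385] rz 0.0007
jig xy now mm [-14.3 121. ] width 0.0178 torque [-0.12  0.11 -0.01]
```

drive_tool(rows=[0, 0, 0.02, 0, 0, 0, -1, 0, 0, 0.0185, 0, 0, 0, -1, 0, 0, 0, 0, 0, 0, -1, 0, 0.004, 0, 0, 0, 0, -1, 0, 0.004, 0, 0, 0, 0, -1])

```text
time_s: 45.52
tool_pos: [0.5133, 0.0808, 0.2516]
tool_rot: [-179.6, -0.0, 82.0]
force: [-10.3, 1.2, 5.1]
grip_width: 0.0178
grasp_force: 55.0
```

drive_tool(rows=[0, 0.004, 0, 0, 0, 0, -1, 0, 0.004, 0, 0, 0, 0, -1, 0, 0.0035, 0, 0, 0, 0, -1, 0, 0.003, 0, 0, 0, 0, -1, 0, 0, 0, 0, 0, 0, -1])

```text
time_s: 46.15
tool_pos: [0.5266, 0.079, 0.2514]
tool_rot: [-179.4, -0.0, 82.0]
force: [-13.7, 1.0, 7.9]
grip_width: 0.0176
grasp_force: 55.0
```

```bash
python3 - <<'E'
from h import *
jig(5.3,121,.2302)
E
```

```text
pose [0.5266 0.079  0.2514] [-179.37   -0.     81.96] q7 -13.0 F [-13.7   1.    7.9] | shift [-0.0001  0.0006  0.0212] rz 0.0011
jig xy now mm [  4.9 121.1] width 0.0176 torque [ 0.24  3.4  -0.01]
```

drive_tool(rows=[0, 0, 0.005, 0, 0, 0, -1, 0, 0, 0.005, 0, 0, 0, -1, 0, 0, 0.004, 0, 0, 0, -1, 0, 0, 0.004, 0, 0, 0, -1, 0, 0, 0.003, 0, 0, 0, -1])

```text
time_s: 46.78
tool_pos: [0.5264, 0.0793, 0.2302]
tool_rot: [-179.4, -0.0, 82.0]
force: [-12.3, 1.9, 8.1]
grip_width: 0.0177
grasp_force: 55.0
```

drive_tool(rows=[0, 0, 0, 0, 0, 0, -1, 0, -0.002, 0, 0, 0, 0, -1, 0, -0.002, 0, 0, 0, 0, -1, 0, -0.0015, 0, 0, 0, 0, -1, 0, 0, 0, 0, 0, 0, -1])

```text
time_s: 47.4
tool_pos: [0.5216, 0.0799, 0.2302]
tool_rot: [-179.5, -0.0, 82.0]
force: [-9.4, 0.8, 3.3]
grip_width: 0.0175
grasp_force: 55.0
```

drive_tool(rows=[0, -0.0015, 0, 0, 0, 0, -1, 0, 0, 0, 0, 0, 0, -1, 0, 0, 0, 0, 0, 0, 0, 0, 0, 0, 0, 0, 0, 0, 0, 0, 0, 0, 0, 0, 0])

```text
time_s: 48.02
tool_pos: [0.5232, 0.0791, 0.2311]
tool_rot: [179.9, -0.0, 81.9]
force: [-0.7, 0.4, -0.5]
grip_width: 0.0387
grasp_force: 0.0
```

drive_tool(rows=[0, 0, 0, 0, 0, 0, 0, 0, 0, 0, 0, 0, 0, 0, 0, 0, -0.01, 0, 0, 0, 0, 0, 0, -0.03, 0, 0, 0, 0, 0, 0, -0.05, 0, 0, 0, 0])

```text
time_s: 48.65
tool_pos: [0.5216, 0.0791, 0.3203]
tool_rot: [-179.9, 0.1, 81.9]
force: [1.5, 0.3, 0.2]
grip_width: 0.0436
grasp_force: 0.0
```

drive_tool(rows=[0, 0, -0.05, 0, 0, 0, 0, 0, 0, -0.04, 0, 0, 0, 0, -0.0557, -0.0014, 0, 0, 0, 0, 0, -0.0557, -0.0014, 0, 0, 0, 0, 0, -0.0557, -0.0014, 0, 0, 0, 0, 0])

```text
time_s: 49.28
tool_pos: [0.4941, -0.0875, 0.411]
tool_rot: [179.9, -0.0, 81.9]
force: [2.0, 0.2, 0.8]
grip_width: 0.0437
grasp_force: 0.0
```

drive_tool(rows=[-0.0557, -0.0014, 0, 0, 0, 0, 0, -0.0557, -0.0014, 0, 0, 0, 0, 0, -0.0557, -0.0014, 0, 0, 0, 0, 0, -0.0557, -0.0014, 0, 0, 0, 0, 0])

```text
time_s: 49.78
tool_pos: [0.4571, -0.3072, 0.411]
tool_rot: [179.9, -0.0, 81.9]
force: [0.5, -0.9, -0.4]
grip_width: 0.0432
grasp_force: 0.0
```

drive_tool(rows=[-0.0557, -0.0014, 0, 0, 0, 0, 0, -0.0557, -0.0014, 0, 0, 0, 0, 0, -0.0557, -0.0014, 0, 0, 0, 0, 0, 0, 0, 0, 0, 0, 0, 0, 0, 0, 0, 0, 0, 0, 0])

```text
time_s: 50.4
tool_pos: [0.4303, -0.4701, 0.4101]
tool_rot: [180.0, -0.1, 81.9]
force: [0.7, 0.3, -0.4]
grip_width: 0.0436
grasp_force: 0.0
```

```bash
python3 - <<'E'
from h import *
c=snap("wrist","w10")
for k in blobs(c,"blue",100)[:4]: print(cv2.boundingRect(k),rect(c,k,.056))
t=view("top");
for k in blobs(t,"blue",40): print("top",cv2.boundingRect(k),rect(t,k,.056))
go(.426,-.4276,.4,116.1)
s=view("side")
cv2.imwrite("pics/s10.png",np.hstack([cv2.resize(s["color"][150:300,270:420],(300,300),interpolation=cv2.INTER_CUBIC),cv2.resize(c["color"],(400,300))]))
E
```

```text
(272, 142, 66, 85) [ 430.2 -431.7  115.4   87.3   22. ]
top (0, 232, 50, 106) [4.067e+02 7.307e+02 5.000e-01 2.705e+02 1.109e+02]
top (456, 266, 33, 20) [ 424.3 -426.6  116.1   91.1   20.6]
top (252, 337, 33, 17) [249.6 101.1 111.5  85.9  12.1]
pose [ 0.4314 -0.4687  0.4103] [ 1.7994e+02 -8.0000e-02  8.2080e+01] q7 52.0 F [0.4 0.1 0.2] | shift [ 0.04   -0.011   0.0103] rz -0.5937
```

View pics/s10.png

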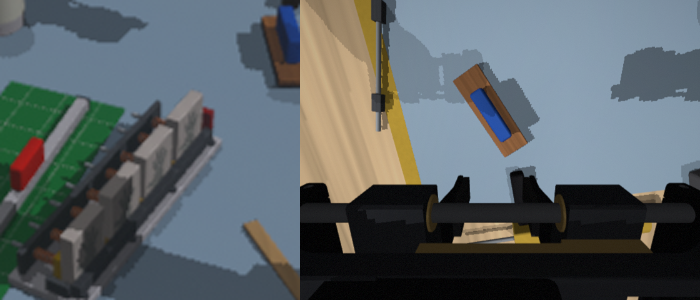

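All four tiles stand in the jig. The block has been knocked, and is now at (430,-431) mm at 115.5°, at (490,112) in the crop.

drive_tool(rows=[0.037, -0.007, 0, 0, 0, 0, 0, 0, 0, 0, 0, 0, -0.146, 0, 0, 0, 0.03, 0, 0, -0.146, 0, 0, 0, 0.04, 0, 0, -0.146, 0, 0, 0, 0.04, 0, 0, -0.146, 0], grip_force=45)

```text
time_s: 51.18
tool_pos: [0.4298, -0.4309, 0.2997]
tool_rot: [179.9, 0.0, 115.9]
force: [1.3, -0.5, -0.7]
grip_width: 0.0435
grasp_force: 0.0
```

drive_tool(rows=[0, 0, 0, 0, 0, 0, 0, 0, 0, 0, 0, 0, 0, 0])

```text
time_s: 51.42
tool_pos: [0.4293, -0.4325, 0.3018]
tool_rot: [179.9, 0.1, 115.3]
force: [0.4, 0.4, -0.9]
grip_width: 0.0439
grasp_force: 0.0
```

```bash
python3 - <<'E'
from h import *
go(.4295,-.431,.204,115.5)
E
```

```text
pose [ 0.4293 -0.4325  0.3018] [1.7992e+02 1.1000e-01 1.1532e+02] q7 82.0 F [ 0.4  0.4 -0.9] | shift [0.0015 0.0007 0.0978] rz -0.0031
```

drive_tool(rows=[0.001, 0, 0.03, 0, 0, 0, 0, 0, 0, 0.03, 0, 0, 0, 0, 0, 0, 0.0265, 0, 0, 0, 0, 0, 0, 0.01, 0, 0, 0, 0, 0, 0, 0, 0, 0, 0, 0])

```text
time_s: 52.05
tool_pos: [0.4285, -0.432, 0.2046]
tool_rot: [180.0, 0.1, 115.4]
force: [0.1, -0.9, 0.4]
grip_width: 0.0434
grasp_force: 0.0
```

drive_tool(rows=[0, 0, 0, 0, 0, 0, -1, 0, 0, 0, 0, 0, 0, -1, 0, 0, 0, 0, 0, 0, -1, 0, 0, 0, 0, 0, 0, -1, 0, 0, 0, 0, 0, 0, -1], grip_force=45)

```text
time_s: 52.68
tool_pos: [0.4283, -0.432, 0.2042]
tool_rot: [180.0, 0.0, 115.4]
force: [-0.4, 0.6, 5.0]
grip_width: 0.0217
grasp_force: 45.0
```

drive_tool(rows=[0, 0, -0.01, 0, 0, 0, -1, 0, 0, -0.03, 0, 0, 0, -1, 0, 0, -0.04, 0, 0, 0, -1, 0, 0, -0.04, 0, 0, 0, -1, 0, 0, -0.04, 0, 0, 0, -1])

```text
time_s: 53.3
tool_pos: [0.4275, -0.4316, 0.3645]
tool_rot: [-180.0, -0.1, 115.4]
force: [0.7, -1.3, -1.4]
grip_width: 0.0218
grasp_force: 45.0
```

drive_tool(rows=[0.0424, 0.0305, 0, 0, 0, 0, -1, 0.0424, 0.0305, 0, 0, 0, 0, -1, 0.0424, 0.0305, 0, 0, 0, 0, -1, 0.0424, 0.0305, 0, 0, 0, 0, -1, 0.0424, 0.0305, 0, 0, 0, 0, -1])

```text
time_s: 53.92
tool_pos: [0.4745, -0.1733, 0.3635]
tool_rot: [180.0, -0.0, 115.4]
force: [0.3, 0.4, -1.3]
grip_width: 0.0218
grasp_force: 45.0
```

drive_tool(rows=[0.0424, 0.0305, 0, 0, 0, 0, -1, 0.0424, 0.0305, 0, 0, 0, 0, -1, 0.0424, 0.0305, 0, 0, 0, 0, -1, 0.0424, 0.0305, 0, 0, 0, 0, -1, 0.0424, 0.0305, 0, 0, 0, 0, -1])

```text
time_s: 54.55
tool_pos: [0.5216, 0.0832, 0.3635]
tool_rot: [-180.0, 0.0, 115.3]
force: [0.8, -0.7, -1.1]
grip_width: 0.0218
grasp_force: 45.0
```

drive_tool(rows=[0, 0, 0, 0, 0, 0.1465, -1, 0, 0, 0, 0, 0, 0.1465, -1, 0, 0, 0, 0, 0, 0.1465, -1, 0, 0, 0, 0, 0, 0.1465, -1, 0, 0, 0, 0, 0, 0, -1])

```text
time_s: 55.18
tool_pos: [0.5215, 0.0817, 0.3633]
tool_rot: [-180.0, 0.0, 81.9]
force: [0.2, -0.3, -2.2]
grip_width: 0.0218
grasp_force: 45.0
```

drive_tool(rows=[0, 0, 0, 0, 0, 0, -1, 0, 0, 0, 0, 0, 0, -1])

```text
time_s: 55.42
tool_pos: [0.5217, 0.0819, 0.3635]
tool_rot: [-180.0, 0.0, 81.9]
force: [-0.8, 0.7, -2.2]
grip_width: 0.0215
grasp_force: 45.0
```

```bash
python3 - <<'E'
from h import *
jig(0,127,.302)
s=view("side")
cv2.imwrite("pics/s11.png",cv2.resize(s["color"][110:310,220:420],(500,500),interpolation=cv2.INTER_CUBIC))
E
```

```text
pose [0.5217 0.0819 0.3635] [-179.99    0.     81.88] q7 -17.0 F [-0.8  0.7 -2.2] | shift [0.0037 0.0004 0.0615] rz -0.0004
jig xy now mm [ -0.3 123.3] width 0.0215 torque [-0.08  0.1   0.04]
```

View pics/s11.png

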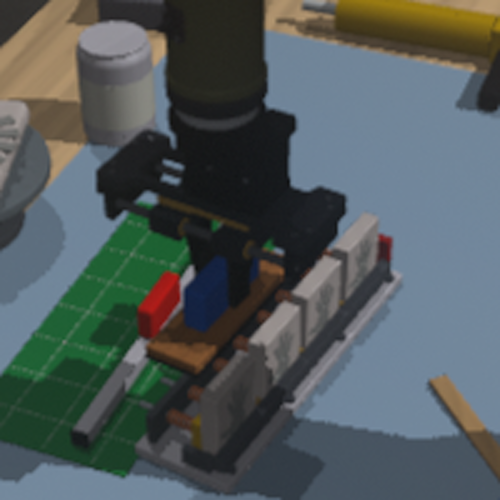

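The block is held level and lined up over the last tile. Descending to contact.

drive_tool(rows=[0.004, 0, 0.02, 0, 0, 0, -1, 0, 0, 0.025, 0, 0, 0, -1, 0, 0, 0.0165, 0, 0, 0, -1, 0, 0, 0.006, 0, 0, 0, -1, 0, 0, 0, 0, 0, 0, -1])

```text
time_s: 56.1
tool_pos: [0.5225, 0.0859, 0.2961]
tool_rot: [-180.0, 0.0, 81.8]
force: [0.2, -0.2, -1.6]
grip_width: 0.0215
grasp_force: 45.0
```

drive_tool(rows=[0, 0, 0.001, 0, 0, 0, -1, 0, 0, 0.001, 0, 0, 0, -1, 0, 0, 0, 0, 0, 0, -1])

```text
time_s: 56.48
tool_pos: [0.5225, 0.086, 0.2944]
tool_rot: [180.0, -0.0, 81.8]
force: [-0.7, 0.2, -1.5]
grip_width: 0.0215
grasp_force: 45.0
```

drive_tool(rows=[0, 0, 0.001, 0, 0, 0, -1, 0, 0, 0.0005, 0, 0, 0, -1, 0, 0, 0, 0, 0, 0, -1])

```text
time_s: 56.85
tool_pos: [0.5224, 0.086, 0.2925]
tool_rot: [-180.0, -0.0, 81.8]
force: [0.4, -0.0, -1.2]
grip_width: 0.0218
grasp_force: 45.0
```

drive_tool(rows=[0, 0, 0.0005, 0, 0, 0, -1, 0, 0, 0, 0, 0, 0, -1])

```text
time_s: 57.1
tool_pos: [0.5224, 0.086, 0.2922]
tool_rot: [180.0, -0.0, 81.8]
force: [0.2, 0.6, 0.4]
grip_width: 0.022
grasp_force: 45.0
```

drive_tool(rows=[0, 0, 0.0005, 0, 0, 0, -1, 0, 0, 0, 0, 0, 0, -1])

```text
time_s: 57.35
tool_pos: [0.5225, 0.086, 0.2921]
tool_rot: [180.0, -0.0, 81.8]
force: [-3.7, 0.1, 5.7]
grip_width: 0.0217
grasp_force: 45.0
```

drive_tool(rows=[0, 0, 0.0003, 0, 0, 0, -1, 0, 0, 0, 0, 0, 0, -1, -0.006, 0, 0, 0, 0, 0, -1, -0.01, 0, 0, 0, 0, 0, -1, -0.01, 0, 0, 0, 0, 0, -1])

```text
time_s: 57.98
tool_pos: [0.5193, 0.0606, 0.2922]
tool_rot: [179.8, -0.1, 81.8]
force: [0.2, 5.4, 4.9]
grip_width: 0.0218
grasp_force: 45.0
```

```bash
python3 - <<'E'
from h import *
jig(0,-125,.292)
E
```

```text
pose [0.5193 0.0606 0.2922] [ 1.7985e+02 -1.4000e-01  8.1840e+01] q7 -13.0 F [0.2 5.4 4.9] | shift [-0.2269 -0.     -0.0004] rz -0.001
jig xy now mm [  0.3 101.9] width 0.0218 torque [ 0.86 -0.05  0.01]
```

Contact is steady at about 7 N, so the rub continues.

drive_tool(rows=[-0.01, 0, 0.0001, 0, 0, 0, -1, -0.01, 0, 0, 0, 0, 0, -1, -0.008, 0, 0, 0, 0, 0, -1, -0.01, 0, 0, 0, 0, 0, -1, -0.01, 0, 0, 0, 0, 0, -1])

```text
time_s: 58.6
tool_pos: [0.5127, 0.0135, 0.2925]
tool_rot: [179.8, -0.2, 81.8]
force: [1.1, 6.5, 7.0]
grip_width: 0.0216
grasp_force: 45.0
```

drive_tool(rows=[-0.01, 0, 0, 0, 0, 0, -1, -0.01, 0, 0, 0, 0, 0, -1, -0.01, 0, 0, 0, 0, 0, -1, -0.01, 0, 0, 0, 0, 0, -1, -0.01, 0, 0, 0, 0, 0, -1])

```text
time_s: 59.22
tool_pos: [0.5055, -0.0362, 0.2923]
tool_rot: [179.8, -0.2, 81.8]
force: [1.6, 5.5, 6.6]
grip_width: 0.0219
grasp_force: 45.0
```

```bash
python3 - <<'E'
from h import *
jig(0,-125,.292)
E
```

```text
pose [ 0.5055 -0.0362  0.2923] [179.83  -0.19  81.84] q7 -3.0 F [1.6 5.5 6.6] | shift [-1.291e-01 -1.000e-04 -1.000e-04] rz -0.0011
jig xy now mm [0.2 4.1] width 0.0219 torque [ 1.15 -0.12 -0.01]
```

drive_tool(rows=[-0.01, 0, 0, 0, 0, 0, -1, -0.01, 0, 0, 0, 0, 0, -1, -0.01, 0, 0, 0, 0, 0, -1, -0.01, 0, 0, 0, 0, 0, -1, -0.01, 0, 0, 0, 0, 0, -1])

```text
time_s: 59.85
tool_pos: [0.4983, -0.0857, 0.2922]
tool_rot: [179.9, -0.2, 81.9]
force: [0.3, 6.0, 8.1]
grip_width: 0.0223
grasp_force: 45.0
```

drive_tool(rows=[-0.01, 0, 0, 0, 0, 0, -1, -0.01, 0, 0, 0, 0, 0, -1, -0.01, 0, 0, 0, 0, 0, -1, -0.01, 0, 0, 0, 0, 0, -1, -0.006, 0, 0, 0, 0, 0, -1])

```text
time_s: 60.48
tool_pos: [0.4917, -0.1313, 0.2923]
tool_rot: [179.9, -0.2, 81.8]
force: [0.9, 6.0, 8.3]
grip_width: 0.0218
grasp_force: 45.0
```

drive_tool(rows=[-0.005, 0, 0, 0, 0, 0, -1, -0.004, 0, 0, 0, 0, 0, -1, -0.004, 0, 0, 0, 0, 0, -1, -0.004, 0, 0, 0, 0, 0, -1, -0.005, 0, 0, 0, 0, 0, -1])

```text
time_s: 61.1
tool_pos: [0.4887, -0.1524, 0.2922]
tool_rot: [179.9, -0.2, 81.9]
force: [1.2, 9.1, 13.4]
grip_width: 0.0218
grasp_force: 45.0
```

drive_tool(rows=[-0.007, 0, 0, 0, 0, 0, -1, -0.007, 0, 0, 0, 0, 0, -1, 0, 0, 0, 0, 0, 0, -1, 0, 0, 0, 0, 0, 0, -1])

```text
time_s: 61.6
tool_pos: [0.4864, -0.1674, 0.2922]
tool_rot: [179.9, -0.1, 81.8]
force: [1.4, 3.9, 6.7]
grip_width: 0.0214
grasp_force: 45.0
```

```bash
python3 - <<'E'
from h import *
jig(0,-125,.292)
E
```

```text
pose [ 0.4864 -0.1674  0.2922] [ 1.7986e+02 -9.0000e-02  8.1800e+01] q7 13.0 F [1.4 3.9 6.7] | shift [0.0035 0.0002 0.0002] rz -0.0018
jig xy now mm [  -0.2 -128.5] width 0.0214 torque [ 0.96 -0.09 -0.01]
```

drive_tool(rows=[0, 0, -0.01, 0, 0, 0, -1, 0, 0, -0.02, 0, 0, 0, -1, 0, 0, -0.03, 0, 0, 0, -1, 0, 0, -0.02, 0, 0, 0, -1])

```text
time_s: 62.1
tool_pos: [0.4851, -0.1687, 0.3719]
tool_rot: [-180.0, 0.1, 81.7]
force: [0.7, 0.1, -2.3]
grip_width: 0.0216
grasp_force: 45.0
```

drive_tool(rows=[0.0322, 0.0409, 0, 0, 0, 0, -1, 0.0322, 0.0409, 0, 0, 0, 0, -1, 0.0322, 0.0409, 0, 0, 0, 0, -1, 0.0322, 0.0409, 0, 0, 0, 0, -1, 0.0322, 0.0409, 0, 0, 0, -0.143, -1])

```text
time_s: 62.72
tool_pos: [0.7122, -0.0373, 0.3702]
tool_rot: [-179.9, 0.1, 90.2]
force: [-0.0, -1.0, -1.8]
grip_width: 0.0214
grasp_force: 45.0
```

drive_tool(rows=[0, 0, 0, 0, 0, 0, -1, 0, 0, 0, 0, 0, 0, -1])

```text
time_s: 62.98
tool_pos: [0.7107, -0.0387, 0.3701]
tool_rot: [-179.8, 0.1, 89.9]
force: [-1.2, -0.7, -1.8]
grip_width: 0.0212
grasp_force: 45.0
```

```bash
python3 - <<'E'
from h import *
go(.712,-.037,.2085,90)
E
```

```text
pose [ 0.7107 -0.0387  0.3701] [-1.7985e+02  1.4000e-01  8.9880e+01] q7 12.0 F [-1.2 -0.7 -1.8] | shift [0.0021 0.0018 0.1615] rz -0.002
```

drive_tool(rows=[0, 0, 0.035, 0, 0, 0, -1, 0, 0, 0.045, 0, 0, 0, -1, 0, 0, 0.045, 0, 0, 0, -1, 0, 0, 0.025, 0, 0, 0, -1, 0, 0, 0.008, 0, 0, 0, -1])

```text
time_s: 63.6
tool_pos: [0.7095, -0.0388, 0.2117]
tool_rot: [-179.8, 0.0, 89.9]
force: [-0.8, 0.6, -1.8]
grip_width: 0.0215
grasp_force: 45.0
```

drive_tool(rows=[0, 0, 0.002, 0, 0, 0, -1, 0, 0, 0.001, 0, 0, 0, -1, 0, 0, 0, 0, 0, 0, -1, 0, 0, 0.0007, 0, 0, 0, -1, 0, 0, 0, 0, 0, 0, -1])

```text
time_s: 64.22
tool_pos: [0.7113, -0.0371, 0.2097]
tool_rot: [180.0, -0.0, 90.0]
force: [0.8, -0.4, -1.7]
grip_width: 0.0215
grasp_force: 45.0
```

drive_tool(rows=[0, 0, 0.001, 0, 0, 0, -1, 0, 0, 0.001, 0, 0, 0, -1, 0, 0, 0, 0, 0, 0, -1, 0, 0, 0, 0, 0, 0, 0, 0, 0, 0, 0, 0, 0, 0])

```text
time_s: 64.85
tool_pos: [0.7115, -0.0373, 0.2079]
tool_rot: [179.9, -0.0, 90.0]
force: [-0.3, -0.5, -0.2]
grip_width: 0.0347
grasp_force: 0.0
```

drive_tool(rows=[0, 0, 0, 0, 0, 0, 0, 0, 0, 0, 0, 0, 0, 0, 0, 0, -0.01, 0, 0, 0, 0, 0, 0, -0.04, 0, 0, 0, 0, 0, 0, -0.05, 0, 0, 0, 0])

```text
time_s: 65.47
tool_pos: [0.7109, -0.0371, 0.3081]
tool_rot: [-179.9, 0.0, 90.0]
force: [0.8, -0.1, 0.8]
grip_width: 0.0435
grasp_force: 0.0
```

drive_tool(rows=[0, 0, -0.05, 0, 0, 0, 0, 0, 0, -0.05, 0, 0, 0, 0, -0.06, -0.05, 0, 0, 0, 0, 0, -0.06, -0.05, 0, 0, 0, 0, 0])

```text
time_s: 65.97
tool_pos: [0.6305, -0.1342, 0.4092]
tool_rot: [179.8, 0.1, 90.1]
force: [0.8, -1.2, -0.5]
grip_width: 0.0437
grasp_force: 0.0
```

drive_tool(rows=[-0.06, -0.05, 0, 0, 0, 0, 0, -0.06, -0.01, 0, 0, 0, 0, 0, 0, 0, 0, 0, 0, 0, 0, 0, 0, 0, 0, 0, 0, 0])

```text
time_s: 66.47
tool_pos: [0.5813, -0.2412, 0.4081]
tool_rot: [179.9, -0.0, 90.0]
force: [0.5, 1.1, -0.4]
grip_width: 0.0433
grasp_force: 0.0
```

```bash
python3 - <<'E'
from h import *
c=view("wrist");s=view("side")
for k in blobs(c,"blue",100)[:2]: print(rect(c,k,.059))
go(.5,-.3,.4,90)
cv2.imwrite("pics/fin.png",np.hstack([cv2.resize(c["color"],(440,330)),cv2.resize(s["color"][130:330,200:400],(330,330))]))
E
```

```text
[705.7 -71.2  90.   37.5  31.5]
pose [ 0.582  -0.2395  0.4076] [ 1.7998e+02 -5.0000e-02  9.0150e+01] q7 29.0 F [ 0.6  0.3 -1.5] | shift [-0.0603 -0.0822  0.0075] rz 0.0027
```

View pics/fin.png

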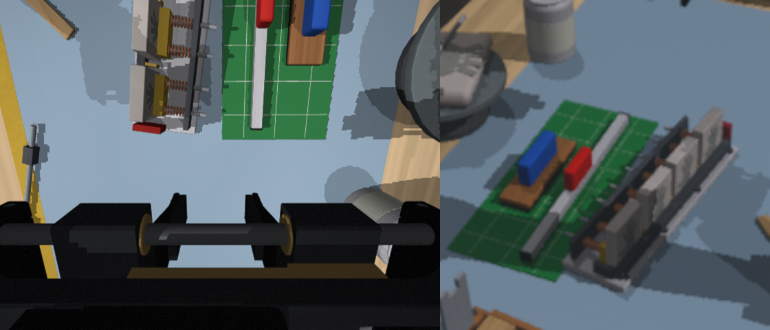

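The bar is at (575,190) and the block, sole down, at (538,170), side by side on the mat. All four tiles stand clamped in the jig and the arm is clear of everything.

```bash
python3 -c "
from cell import *
print(sign_off())"
```

```text
the job is handed in; nothing more can be done
None
```

The job is handed in, with no verdict returned: all four tiles are clamped in the jig, the row was rubbed from last tile to first at roughly 7–15 N, and the bar and block lie side by side on the mat.

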